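# Put the cut carrots away in the stoppered jar

## Robot

A 6-joint arm with a two-finger parallel gripper is mounted at the origin on the work surface. World frame = base frame: x ahead of the robot, y to its left, z up, the work surface at z = 0. Lengths are in m, angles in rad, forces in N, time in s.
With the tool pointing down it reaches from about 0.375 to 0.975 m from the base axis. Payload 3.8 kg.
Tool frame: the origin (TCP) lies at the very end of the fingers, on their centre line; the grasp point (between the pads) lies 19 mm behind it (bot.grip_depth is the distance from the TCP to the grasp point, in m); z points along the fingers, y is the direction in which the jaws open and shut (so a half turn about z gives the same grasp; the last joint's range is limited). The gripper opens to 85 mm and grips with 20 to 120 N. Pads are 22 mm wide; open, the fingers measure 114 mm over their backs; the gripper's body (76 mm by 85 mm) begins 54 mm behind the grasp point. The pads swing forward as they close: fully open they stand 13 mm farther back than shut.
Start: joints at [1.185, 0.264, 1.604, -0, 1.274, -0.037], TCP at [0.231, 0.634, 0.231] pointing down, gripper open.
Joint ranges: [-2.63, 2.63], [-0.94, 2.18], [0.31, 2.57], [-1.31, 4.45], [0, 2.66], [-2.55, 2.55]. Speed limits (rad/s): [2.57, 2.57, 3.14, 3.14, 3.14, 3.14].

## Interface

Orientations are given as a rotation vector (axis times angle).
In Python, from workcell import bot, cams, job gives the robot as it stands.
- The arm moves only by the tool apply_moves, never from a script. Its argument "targets" is a list of rows, each an object of numbers: "dx", "dy", "dz": the shift along the tool's x, y, z in units of 30 mm (1.0 is 30 mm); "wx", "wy", "wz": the turn, a rotation vector about the tool's x, y, z in units of 6 degrees (1.0 is 6 degrees); "jaw": the opening, from 0 (shut) to 1 (fully open). In form: [{"dx": .., "dy": .., "dz": .., "wx": .., "wy": .., "wz": .., "jaw": ..}, ...]. A call has 1 to 5 rows; each row shifts and turns the commanded pose from where the row before left it, along the tool's axes as they then stand; what a row does not reach is not made up. A row lasts 1/10 s, in which the tool goes at most 50 mm and 8.59 degrees, less where a joint would pass 70% of its speed; a pose out of reach is approached as far as the arm can. A call is refused whole if a number of a shift passes 1 or a number of a turn 1, either way. A call with a gripper value outside its range is refused whole. The fingers move at their own pace and stop on an object; "newtons" is the grip in N (left out, the last holds). Time passes only in rows, so rows that do not move let the fingers close. It gives the time, the measured TCP pose, the force and the opening at its end, in the units of the state.
- bot.read_state(): the state, without advancing time (a new reading comes with each control period).
- cams.read_camera(name): name is "scene" or "top" or "wrist"; returns a dict with "color" (420x560x3 uint8, red, green, blue), "range_z" (420x560 float32, m along the optical axis (not along the pixel's ray), 0 where there is no reading), "fx", "fy", "cx", "cy" (pixels), "eye" and "rotation" of the camera in the world; the wrist camera has in their place "T_tool_cam" (4x4, takes a point from camera to tool coordinates, whose origin is the TCP and whose axes are the flange's). Camera axes: x right, y down, z forward; pixel columns grow to the right and rows downward; lengths in m; the calibration is good to about 2 mm. The wrist camera is an equidistant fisheye: a pixel r from the principal point sees the ray r / f radians off the axis. A picture is of the moment at which its call begins: read the wrist's pose just before it.
- job.finish_job(): hands the job in, once; it reports no verdict.
The state is a dict: "time": time; "q": joint angles; "joint_vel": joint speeds; "joint_torque": joint torques, N m; "tool_pos": TCP position; "tcp_rot": TCP orientation; "wrist_force": force on the tool from outside, world axes, zero at the start; "torque": the same for the moment, N m; "width": opening from 0.0 (shut) to 1.0 (fully open).
Only numpy, scipy, OpenCV 4.12 (cv2) and the standard library are available. Lean on these libraries where they do the work, as an engineer would, in place of code of your own. Each camera call takes 0.05 s, during which the arm holds its last target.

## Task

Put the cut carrots away for tomorrow: drop every carrot chunk from the sectioned tray into the glass jar, then set the cork stopper fully home in the jar's neck, and then carry the closed jar upright to the low crate and stand it gently in the empty half. Never let the jar tip over, and leave the other things on the table where they are.

Things in the scene. Friction and masses are not known exactly. Their poses are not given: they have to be found in the camera images.
- chunk0: carrot chunk: stubby orange cylinder with rounded ends, 28 mm across, 30 mm long, axis = its own x; origin: its centre. At the start each present chunk lies on its side in its own compartment of the tray. 4 to 6 of the six are present; the others are absent (None). It can roll a little if pushed, or stand on end
- chunk1: carrot chunk: stubby orange cylinder with rounded ends, 28 mm across, 30 mm long, axis = its own x; origin: its centre. At the start each present chunk lies on its side in its own compartment of the tray. 4 to 6 of the six are present; the others are absent (None). It can roll a little if pushed, or stand on end
- chunk2: carrot chunk: stubby orange cylinder with rounded ends, 28 mm across, 30 mm long, axis = its own x; origin: its centre. At the start each present chunk lies on its side in its own compartment of the tray. 4 to 6 of the six are present; the others are absent (None). It can roll a little if pushed, or stand on end
- chunk3: carrot chunk: stubby orange cylinder with rounded ends, 28 mm across, 30 mm long, axis = its own x; origin: its centre. At the start each present chunk lies on its side in its own compartment of the tray. 4 to 6 of the six are present; the others are absent (None). It can roll a little if pushed, or stand on end
- chunk4: carrot chunk: stubby orange cylinder with rounded ends, 28 mm across, 30 mm long, axis = its own x; origin: its centre. At the start each present chunk lies on its side in its own compartment of the tray. 4 to 6 of the six are present; the others are absent (None). It can roll a little if pushed, or stand on end
- chunk5: carrot chunk: stubby orange cylinder with rounded ends, 28 mm across, 30 mm long, axis = its own x; origin: its centre. At the start each present chunk lies on its side in its own compartment of the tray. 4 to 6 of the six are present; the others are absent (None). It can roll a little if pushed, or stand on end
- tray: shallow plywood tray, fixed, 170 mm (its x) by 250 mm (its y), rim 12 mm high, floor 4 mm thick, walls 4 mm; low dividers 11 mm high part it into 2 (x) by 3 (y) compartments, about 79 by 78 mm each; origin: centre of its underside
- jar: clear glass jar, open, 0.35 kg: body 90 mm across up to 94 mm height, shoulder to 108 mm, straight round neck 56 mm across outside from 108 to 130 mm, mouth 47 mm across inside, floor 6 mm thick; origin: centre of its underside, z up. The neck can be gripped from above, also with the stopper in. Starts upright, left of the tray
- jar_mouth (a point): centre of the jar's mouth, at the rim, 130 mm above the jar's underside
- jar_seat (a point): on the jar's axis 106 mm above its underside (24 mm below the rim): where the stopper's origin lies when the stopper is fully home
- stopper: cork stopper, 35 g, 52 mm tall: tapered plug 36 mm across at the foot, 43 mm at 24 mm height, then a flange 53 mm across and 7 mm thick, then a round knob 24 mm across, from 31 to 52 mm height; origin: centre of the plug's foot, z up to the knob. Stands on its foot. Fully home, its flange lies flat on the jar's rim; it drops in with about 2 mm play, no pressing needed
- crate: low wooden crate without lid, fixed, 280 mm (its x) by 160 mm (its y), walls 40 mm high and 8 mm thick, floor 8 mm thick; one wall across the middle (35 mm high) makes two halves of 128 by 144 mm inside: the half at its +x holds the tin, the half at its -x is empty; origin: centre of its underside
- crate_free (a point): centre of the floor of the crate's empty half
- tin: food tin, 72 mm across, 75 mm tall, standing in the occupied half of the crate; origin: centre of its underside
- lantern: black camping lantern with a white body, 62 mm across, 145 mm tall with its bail; origin: centre of its underside
- mug: blue enamel mug, 80 mm across, 80 mm tall, handle at its +y; origin: centre of its underside
- salt: white salt pot, 42 mm across, 70 mm tall; origin: centre of its underside
- shallot: whole purple shallot, 44 mm across, 45 mm tall; origin: centre of its underside
- knife: pocket knife with a red and yellow handle, 170 mm long, 20 mm wide, 14 mm thick, lying open along its x; origin: its underside near the inner end of the blade
Mind the look-alikes: they are no part of the job. What is shaped like the chunk5 but green, pink or purple is not meant.

How it is judged:
On the way, in this order (a step that is already met when the one before it is completed fails the run):
1. every carrot chunk is in the jar (horizontal distance between each of chunk0, chunk1, chunk2, chunk3, chunk4, chunk5 and jar below 0.043 m and z of chunk0 in the frame of jar between 0.004 and 0.1 m and z of chunk1 in the frame of jar between 0.004 and 0.1 m and z of chunk2 in the frame of jar between 0.004 and 0.1 m and z of chunk3 in the frame of jar between 0.004 and 0.1 m and z of chunk4 in the frame of jar between 0.004 and 0.1 m and z of chunk5 in the frame of jar between 0.004 and 0.1 m), for 0.2 s.
2. the stopper is fully home in the jar's neck (all of step 1 and z of stopper in the frame of jar between 0.102 and 0.1095 m and distance between stopper and jar_seat below 0.006 m and angle between the z axis of stopper and the z axis of jar, either way round below 0.12 rad and angle between stopper's own z axis and vertical below 0.25 rad), for 0.2 s.
3. the closed jar stands in the empty half of the crate (all of step 2 and horizontal distance between jar and crate_free below 0.045 m and z of jar in the frame of crate_free below 0.006 m and angle between jar's own z axis and vertical below 0.1 rad), for 0.2 s.
At the end, for the whole second after the job is handed in: All chunks inside the jar; stopper home (origin within 6 mm of the seat point, at most 3.5 mm high, axes within 7 degrees); jar within 6 degrees of upright on the floor of the crate's empty half, base within 45 mm of its centre and at most 6 mm above the floor; jar and stopper at rest (all of step 3 and linear speed of each of jar, stopper below 0.03 m/s); the robot touches nothing.
It fails at once if the jar tips more than 35 degrees (angle between jar's own z axis and vertical above 0.61 rad).
It fails at once if the jar is dropped or slammed into the crate (over 80 N between them) (contact force between jar and crate above 80 N).
It fails at once if a bystander is moved more than 40 mm (distance of any of tin, lantern, mug, salt, shallot, knife from where it was at the start of the episode above 0.04 m).
Of chunk0, chunk1, chunk2, chunk3, chunk4, chunk5 only 4 to 6 are there at a start; the rules pass over those that are not, and their reading is None.
At some moment in a run one of chunk0, chunk1, chunk2, chunk3, chunk4, chunk5 may be knocked a few centimetres aside while the robot is not near it.
It also fails if it takes over 208 s, if anything falls off the work surface, if the arm or the gripper's body presses on something with over 40 N, if the wrist force passes 120 N, or if a joint passes its speed limit or range.

## Working session

There is one attempt and no reset: what is moved stays moved. The work goes in short steps, Python scripts to look and compute and a tool call to move; the robot and the scene stay as the last step left them, time stands still between calls to the robot, and variables do not carry over. Pictures are saved under pics/ and viewed, and the job is handed in when it is done.

Besides the shell and the picture viewer there is one more tool, called in YAML: its name, and indented under it one key for each argument. apply_moves: Moves the arm, as the interface text tells. Its arguments: {"type":"object","properties":{"targets":{"type":"array"},"newtons":{"type":"number"}},"required":["targets"]}

```bash
ls; mkdir -p pics; python3 - <<'E'
from workcell import bot,cams,job
import cv2,numpy as np
s=bot.read_state();print({k:np.round(v,3).tolist() if not isinstance(v,float) else v for k,v in s.items()})
for n in ["scene","top","wrist"]:
    c=cams.read_camera(n);cv2.imwrite(f"pics/{n}0.png",c["color"][:,:,::-1]);print(n,c["fx"],c["fy"],c["cx"],c["cy"],c.get("eye"),c.get("rotation"),c.get("T_tool_cam"))
    np.savez(f"{n}0.npz",**c)
E
```

```text
pics
{'time': 0.0, 'q': [1.185, 0.265, 1.605, -0.0, 1.274, -0.037], 'joint_vel': [-0.001, -0.001, 0.001, 0.0, -0.0, -0.001], 'joint_torque': [-0.002, -51.511, -36.732, -0.0, 0.013, -0.0], 'tool_pos': [0.23, 0.634, 0.23], 'tcp_rot': [-0.545, -3.093, 0.004], 'wrist_force': [0.462, 0.072, -0.004], 'torque': [-0.044, 0.007, -0.033], 'width': 0.9983737397531499}
scene 447.2019014780357 447.2019014780357 275.5949699930917 206.48526304038518 [ 1.22786258 -0.18459553  0.73742337] [-1.91301329 -1.4918335   0.64764153] None
top 394.13633729033256 394.13633729033256 277.9690205093524 213.54640602555742 [ 0.53294731 -0.01672636  0.88046418] [-2.17044297  2.17030316 -0.0582331 ] None
wrist 325.19226210127806 325.19226210127806 274.0253548995342 207.59355455000363 None None [[ 1.86266121e-04 -9.52747848e-01 -3.03762247e-01  7.81957266e-02]
 [ 9.99999910e-01  6.16721809e-05  4.19762718e-04  8.92472991e-05]
 [-3.81194346e-04 -3.03762298e-01  9.52747774e-01 -1.42343395e-01]
 [ 0.00000000e+00  0.00000000e+00  0.00000000e+00  1.00000000e+00]]
```

View pics/scene0.png

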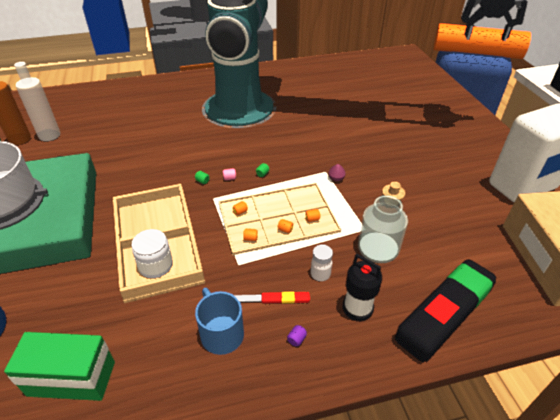

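View pics/top0.png

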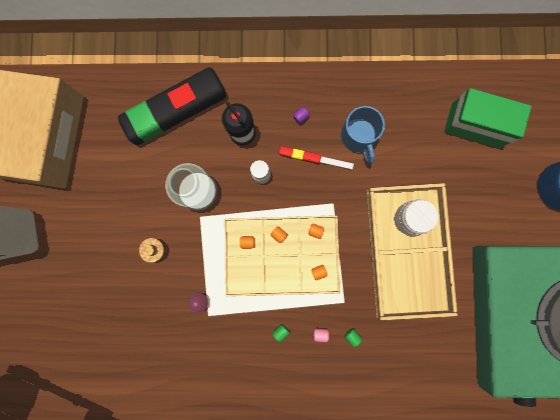

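View pics/wrist0.png

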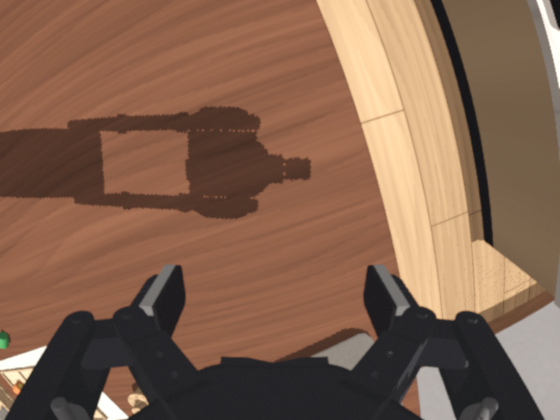

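Four orange chunks are visible in the top view at (247,242), (279,235), (316,231) and (319,272). The green, pink and purple cylinders lie outside the tray and are look-alikes. The jar is at (190,187), the stopper at (151,250), and the empty half of the crate is at about (417,283).

```bash
cat > h.py <<'E'
import numpy as np,cv2
from scipy.spatial.transform import Rotation as R
from workcell import bot,cams,job
def rot(c): return R.from_rotvec(np.asarray(c["rotation"])).as_matrix()
def cast(c,u,v,z):
    d=rot(c)@np.array([(u-c["cx"])/c["fx"],(v-c["cy"])/c["fy"],1.]);e=np.asarray(c["eye"]);t=(z-e[2])/d[2];return e+t*d
def cloud(c):
    v,u=np.mgrid[0:420,0:560];z=c["range_z"]
    P=np.stack([(u-c["cx"])/c["fx"]*z,(v-c["cy"])/c["fy"]*z,z],-1)
    return P@rot(c).T+np.asarray(c["eye"])
def orange(c,lo=(3,150,120),hi=(16,255,255)):
    h=cv2.cvtColor(c["color"],cv2.COLOR_RGB2HSV);return cv2.inRange(h,np.array(lo),np.array(hi))
def chunks(c,zc=0.022):
    m=orange(c);n,l,st,ce=cv2.connectedComponentsWithStats(m);out=[]
    for i in range(1,n):
        if 40<st[i,4]<400:
            ys,xs=np.nonzero(l==i)
            W=np.array([cast(c,x,y,zc)[:2] for x,y in zip(xs,ys)])
            cc,(w,h),a=cv2.minAreaRect(W.astype(np.float32)*1000)
            out.append((np.round(ce[i]).astype(int).tolist(),int(st[i,4]),np.round(W.mean(0),4).tolist(),[round(w),round(h)],round(a)))
    return out
def fish(c,s,u,v,z):
    # wrist pixel -> plane z
    x,y=u-c["cx"],v-c["cy"];r=np.hypot(x,y);th=r/c["fx"]
    d=np.array([np.sin(th)*x/r,np.sin(th)*y/r,np.cos(th)]);T=c["T_tool_cam"]
    Rt=R.from_rotvec(s["tcp_rot"]).as_matrix()
    o=Rt@T[:3,3]+s["tool_pos"];d=Rt@T[:3,:3]@d
    return o+d*(z-o[2])/d[2]
def top(n=None):
    c=cams.read_camera("top")
    if n: cv2.imwrite(f"pics/{n}.png",c["color"][:,:,::-1])
    return c
E
python3 - <<'E'
from h import *
c=dict(np.load("top0.npz"));sc=dict(np.load("scene0.npz"))
P=cloud(c)
for o in chunks(c): print(o, P[o[0][1],o[0][0]].round(3))
print("scene");
for o in chunks(sc,0.018): print(o)
for nm,(u,v) in dict(stop=(151,250),jar=(190,187),jarb=(170,200),crate=(417,283),cr2=(410,300),shal=(197,302),tray=(300,245),salt=(260,172),lant=(237,122),tin=(420,217)).items(): print(nm,P[v,u].round(3))
cv2.imwrite("pics/cr1.png",cv2.resize(c["color"][150:330,120:360,::-1],None,fx=3.3,fy=3.3,interpolation=cv2.INTER_CUBIC))
# crate corners
for u,v in [(371,188),(446,185),(456,317),(381,320)]: print(cast(c,u,v,0.04).round(3))
for u,v in [(226,219),(338,217),(341,292),(226,295)]: print("tray",cast(c,u,v,0.012).round(3))
E
```

```text
([431, 75], 291, [0.9075, -0.3364], [21, 196], 2) [ 0.919 -0.345 -0.001]
([289, 74], 46, [0.914, -0.0215], [61, 5], 89) [ 0.923 -0.021  0.002]
([231, 78], 59, [0.9052, 0.1096], [54, 12], 89) [0.915 0.113 0.001]
([334, 99], 52, [0.8556, -0.1218], [44, 11], 90) [ 0.863 -0.123  0.002]
([105, 101], 82, [0.854, 0.3952], [67, 9], 90) [0.863 0.405 0.002]
([439, 106], 57, [0.8367, -0.3516], [44, 7], 90) [ 0.846 -0.361 -0.001]
([385, 108], 57, [0.8348, -0.2341], [51, 11], 90) [ 0.843 -0.239 -0.002]
([406, 116], 112, [0.8148, -0.2793], [101, 9], 90) [ 0.823 -0.286  0.001]
([209, 124], 77, [0.8009, 0.1572], [49, 16], 90) [ 0.807  0.163 -0.001]
([295, 133], 164, [0.7796, -0.0333], [80, 20], 90) [ 0.785 -0.034 -0.   ]
([533, 130], 49, [0.7824, -0.5538], [32, 9], 90) [ 0.789 -0.568 -0.001]
([87, 134], 50, [0.7786, 0.4321], [32, 18], 90) [ 0.786  0.446 -0.003]
([115, 169], 41, [0.699, 0.3663], [15, 40], 8) [0.703 0.376 0.002]
([231, 176], 125, [0.6839, 0.1084], [87, 13], 90) [ 0.687  0.111 -0.001]
([236, 199], 98, [0.6314, 0.0962], [63, 12], 87) [ 0.634  0.099 -0.001]
([275, 204], 283, [0.6213, 0.0
[... 3702 characters left out ...]
, 210], 91, [0.4808, -0.0878], [33, 30], 76)
([312, 216], 108, [0.5408, 0.0683], [34, 42], 85)
([284, 228], 104, [0.5606, -0.0016], [32, 34], 76)
([250, 237], 96, [0.5693, -0.0815], [31, 36], 78)
([467, 399], 96, [1.0009, 0.1851], [59, 6], 0)
stop [0.52  0.271 0.051]
jar [0.661 0.203 0.005]
jarb [0.632 0.248 0.001]
crate [ 0.449 -0.298  0.008]
cr2 [ 0.413 -0.282  0.008]
shal [0.411 0.173 0.044]
tray [ 0.531 -0.045  0.004]
salt [0.683 0.04  0.069]
lant [0.775 0.083 0.116]
tin [ 0.588 -0.284  0.082]
[ 0.653 -0.196  0.04 ]
[ 0.659 -0.355  0.04 ]
[ 0.383 -0.366  0.04 ]
[ 0.376 -0.211  0.04 ]
tray [0.588 0.119 0.012]
tray [ 0.593 -0.128  0.012]
tray [ 0.43  -0.133  0.012]
tray [0.422 0.117 0.012]
```

View pics/cr1.png

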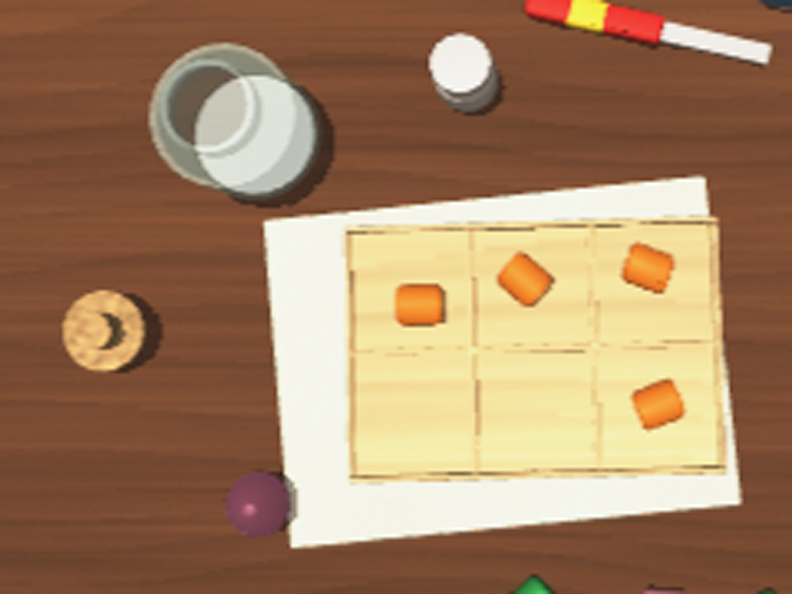

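The enlarged crop confirms four orange chunks, all in tray compartments. Chunk long axes are close to world y, with small turns. Next I'll measure the jar, stopper and crate more precisely.

```bash
python3 - <<'E'
from h import *
c=dict(np.load("top0.npz"));sc=dict(np.load("scene0.npz"))
f=lambda x,y:(120+(x-1.15)/3.3,150+(y-1.15)/3.3)
print("rim",cast(c,*f(210,106),.130).round(4)," floor",cast(c,*f(256,135),.006).round(4))
P=cloud(c);v,u=np.mgrid[0:420,0:560]
b=(u>130)&(u<172)&(v>228)&(v<272)
for lo,hi in((.026,.036),(.046,.056)):
    m=b&(P[...,2]>lo)&(P[...,2]<hi);q=P[m];(x,y),r=cv2.minEnclosingCircle(q[:,:2].astype(np.float32)*1000);print("stop",m.sum(),q.mean(0).round(4),x,y,r)
# chunk axes via depth mask
for (uu,vv) in [(247,242),(279,235),(316,231),(319,272)]:
    m=(abs(u-uu)<15)&(abs(v-vv)<15)&(P[...,2]>.017);print("ch",m.sum(),P[m].mean(0).round(4))
cv2.imwrite("pics/s1.png",cv2.resize(sc["color"][160:280,320:440,::-1],None,fx=5,fy=5,interpolation=cv2.INTER_CUBIC))
cv2.imwrite("pics/t1.png",cv2.resize(c["color"][150:220,150:230,::-1],None,fx=8,fy=8,interpolation=cv2.INTER_CUBIC))
E
```

```text
rim [0.653  0.1844 0.13  ]  floor [0.6528 0.1857 0.006 ]
stop 343 [0.5208 0.2768 0.0314] 520.3246459960938 279.25384521484375 26.588422775268555
stop 109 [0.5206 0.2784 0.052 ] 521.0176391601562 279.0318603515625 12.127384185791016
ch 182 [0.5378 0.0722 0.0325]
ch 177 [0.5543 0.0034 0.0429]
ch 175 [ 0.5613 -0.0761  0.043 ]
ch 179 [ 0.4746 -0.0822  0.0428]
```

View pics/s1.png

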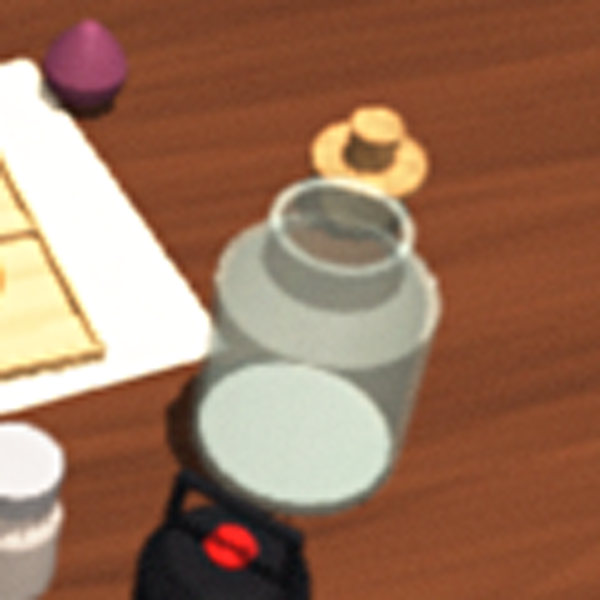

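View pics/t1.png

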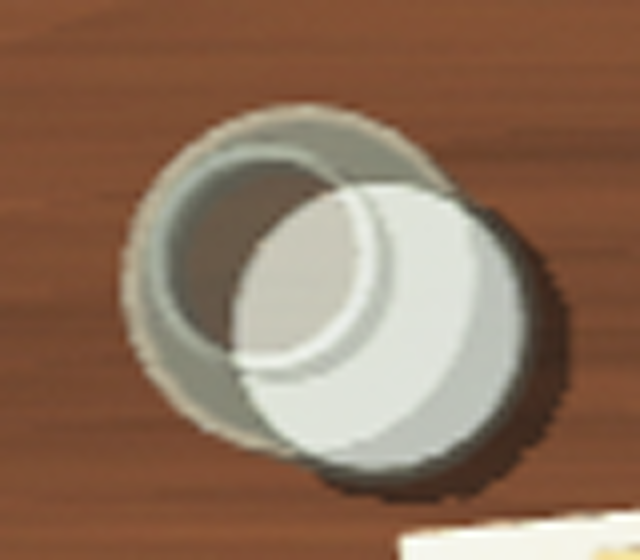

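```bash
cat >> h.py <<'E'
def plan(xyz=None,ydir=None):
    """delta from the present pose to target, tool units (dx,dy,dz in 30mm; wx..wz in 6deg). ydir: world angle(deg) of tool y"""
    s=bot.read_state();M=R.from_rotvec(s["tcp_rot"]).as_matrix()
    print("t",round(s["time"],2),"pos",np.round(s["tool_pos"],4),"yang",round(np.degrees(np.arctan2(M[1,1],M[0,1])),1),"tilt",np.round(M[:2,2],3),"w",round(s["width"],3),"F",np.round(s["wrist_force"],1))
    if xyz is not None: print("shift now-axes",np.round(M.T@(np.asarray(xyz)-s["tool_pos"])/.03,2))
    if ydir is not None:
        a=np.radians(ydir);y=np.array([np.cos(a),np.sin(a),0]);z=np.array([0,0,-1.]);G=np.stack([np.cross(y,z),y,z],1)
        print("turn",np.round(np.degrees(R.from_matrix(M.T@G).as_rotvec())/6,2))
        if xyz is not None: print("shift goal-axes",np.round(G.T@(np.asarray(xyz)-s["tool_pos"])/.03,2))
E
python3 - <<'E'
from h import *
c=dict(np.load("top0.npz"));sc=dict(np.load("scene0.npz"))
print(cast(c,183.2,182,.130),cast(sc,388,205.1,.130))
plan([.5375,.072,.14],90)
E
```

```text
[0.65256964 0.18457193 0.13      ] [0.65532269 0.18419181 0.13      ]
t 0.15 pos [0.2305 0.6338 0.2302] yang 70.0 tilt [-0.001 -0.002] w 0.998 F [0.3 0.2 0.2]
shift now-axes [-16.02 -14.1    3.03]
turn [-0.02 -0.   -3.33]
shift goal-axes [-10.23 -18.73   3.01]
```

apply_moves:
  targets:
    - {"wz": -1, "dy": -1, "jaw": 0.55}
    - {"wz": -1, "dy": -1, "jaw": 0.55}
    - {"wz": -1, "dy": -1, "jaw": 0.55}
    - {"wz": -0.33, "dy": -1, "dx": -1, "jaw": 0.55}
    - {"dy": -1, "dx": -1, "jaw": 0.55}
  newtons: 40

```text
invalid input at $.targets[0]: expected keys dx, dy, dz, wx, wy, wz, jaw
```

apply_moves:
  targets:
    - {"dy": -1, "dx": -1, "jaw": 0.55}
    - {"dy": -1, "dx": -1, "jaw": 0.55}
    - {"dy": -1, "dx": -1, "jaw": 0.55}
    - {"dy": -1, "dx": -1, "jaw": 0.55}
    - {"dy": -1, "dx": -1, "jaw": 0.55}

```text
invalid input at $.targets[0]: expected keys dx, dy, dz, wx, wy, wz, jaw
```

```bash
python3 - <<'E'
from h import *
plan([.5375,.072,.10],90)
E
```

```text
t 0.15 pos [0.2305 0.6338 0.2302] yang 70.0 tilt [-0.001 -0.002] w 0.998 F [0.3 0.2 0.2]
shift now-axes [-16.02 -14.09   4.36]
turn [-0.02 -0.   -3.33]
shift goal-axes [-10.23 -18.73   4.34]
```

All keys are required in every row.

apply_moves:
  targets:
    - {"dx": 0, "dy": -1, "dz": 0, "wx": 0, "wy": 0, "wz": -1, "jaw": 0.55}
    - {"dx": 0, "dy": -1, "dz": 0, "wx": 0, "wy": 0, "wz": -1, "jaw": 0.55}
    - {"dx": 0, "dy": -1, "dz": 0, "wx": 0, "wy": 0, "wz": -1, "jaw": 0.55}
    - {"dx": -1, "dy": -1, "dz": 0, "wx": 0, "wy": 0, "wz": -0.33, "jaw": 0.55}
    - {"dx": -1, "dy": -1, "dz": 0, "wx": 0, "wy": 0, "wz": 0, "jaw": 0.55}
  newtons: 40

```text
time: 0.65
tool_pos: [0.2674, 0.4851, 0.231]
tcp_rot: [0.005, -3.141, 0.001]
wrist_force: [1.8, 0.2, -0.1]
width: 0.549
```

apply_moves:
  targets:
    - {"dx": -1, "dy": -1, "dz": 0, "wx": 0, "wy": 0, "wz": 0, "jaw": 0.55}
    - {"dx": -1, "dy": -1, "dz": 0, "wx": 0, "wy": 0, "wz": 0, "jaw": 0.55}
    - {"dx": -1, "dy": -1, "dz": 0, "wx": 0, "wy": 0, "wz": 0, "jaw": 0.55}
    - {"dx": -1, "dy": -1, "dz": 0, "wx": 0, "wy": 0, "wz": 0, "jaw": 0.55}
    - {"dx": -1, "dy": -1, "dz": 0, "wx": 0, "wy": 0, "wz": 0, "jaw": 0.55}

```text
time: 1.15
tool_pos: [0.4187, 0.3348, 0.2311]
tcp_rot: [0.0, -3.141, 0.0]
wrist_force: [0.5, -0.3, 0.3]
width: 0.555
```

```bash
python3 - <<'E'
from h import *
plan([.5375,.072,.10],90)
E
```

```text
t 1.15 pos [0.4187 0.3348 0.2311] yang 90.0 tilt [-0. -0.] w 0.555 F [ 0.5 -0.3  0.3]
shift now-axes [-3.96 -8.76  4.37]
turn [-0. -0.  0.]
shift goal-axes [-3.96 -8.76  4.37]
```

apply_moves:
  targets:
    - {"dx": -1, "dy": -1, "dz": 0, "wx": 0, "wy": 0, "wz": 0, "jaw": 0.55}
    - {"dx": -1, "dy": -1, "dz": 0, "wx": 0, "wy": 0, "wz": 0, "jaw": 0.55}
    - {"dx": -1, "dy": -1, "dz": 0, "wx": 0, "wy": 0, "wz": 0, "jaw": 0.55}
    - {"dx": -0.96, "dy": -1, "dz": 0, "wx": 0, "wy": 0, "wz": 0, "jaw": 0.55}
    - {"dx": 0, "dy": -1, "dz": 0.9, "wx": 0, "wy": 0, "wz": 0, "jaw": 0.55}

```text
time: 1.65
tool_pos: [0.5428, 0.1855, 0.2083]
tcp_rot: [0.002, 3.131, 0.004]
wrist_force: [0.0, 0.5, -0.3]
width: 0.546
```

apply_moves:
  targets:
    - {"dx": 0, "dy": -1, "dz": 0.9, "wx": 0, "wy": 0, "wz": 0, "jaw": 0.55}
    - {"dx": 0, "dy": -1, "dz": 0.9, "wx": 0, "wy": 0, "wz": 0, "jaw": 0.55}
    - {"dx": 0, "dy": -1, "dz": 0.9, "wx": 0, "wy": 0, "wz": 0, "jaw": 0.55}
    - {"dx": 0, "dy": -0.76, "dz": 0.77, "wx": 0, "wy": 0, "wz": 0, "jaw": 0.55}
    - {"dx": 0, "dy": 0, "dz": 0, "wx": 0, "wy": 0, "wz": 0, "jaw": 0.55}

```text
time: 2.15
tool_pos: [0.5329, 0.0708, 0.0959]
tcp_rot: [-0.005, -3.133, 0.002]
wrist_force: [-1.1, -0.1, -0.1]
width: 0.552
```

```bash
cat >> h.py <<'E'
def look(name,zc=.018):
    s=bot.read_state();c=cams.read_camera("wrist");cv2.imwrite(f"pics/{name}.png",c["color"][:,:,::-1])
    m=orange(c,(4,190,130),(15,255,255));n,l,st,ce=cv2.connectedComponentsWithStats(m)
    for i in range(1,n):
        if st[i,4]>250: print("px",ce[i].round(),st[i,4],fish(c,s,*ce[i],zc).round(4))
def tchunks():
    c=top();P=cloud(c)
    for o in chunks(c):
        p=o[2]
        if .4<p[0]<.75 and -.16<p[1]<.24 and P[o[0][1],o[0][0],2]>.015: print("top",o)
E
python3 - <<'E'
from h import *
plan([.5375,.072,.010],90);look("w1");tchunks()
E
```

```text
t 2.15 pos [0.5329 0.0708 0.0959] yang 89.8 tilt [-0.008 -0.001] w 0.552 F [-1.1 -0.1 -0.1]
shift now-axes [-0.18  0.05  2.86]
turn [-0.01 -0.08 -0.03]
shift goal-axes [-0.15  0.04  2.86]
top ([316, 231], 125, [0.5615, -0.0789], [30, 26], 68)
top ([279, 234], 138, [0.554, 0.0012], [29, 26], 45)
top ([319, 272], 121, [0.4735, -0.085], [27, 28], 22)
```

View pics/w1.png

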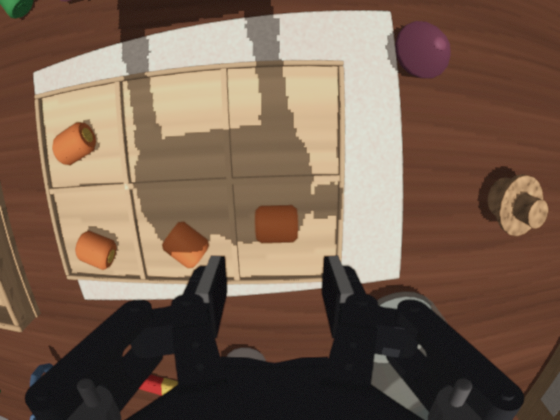

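The wrist view shows the four chunks at (277,224), (186,245), (96,250) and (74,143). The jaws are aligned with chunk A.

```bash
sed -i 's/(4,190,130),(15,255,255)/(2,190,70),(15,255,255)/' h.py; python3 - <<'E'
from h import *
look("w2",.02)
plan([.5375,.072,.010],90)
E
```

```text
t 2.3 pos [0.5373 0.074  0.1008] yang 90.0 tilt [0.001 0.001] w 0.548 F [0.4 0.4 0.7]
shift now-axes [-0.   -0.07  3.03]
turn [ 0.    0.01 -0.01]
shift goal-axes [-0.01 -0.07  3.03]
```

```bash
python3 - <<'E'
from h import *
s=bot.read_state();c=cams.read_camera("wrist")
h=cv2.cvtColor(c["color"],cv2.COLOR_RGB2HSV)
print(h[224,277],h[245,190],h[250,96],h[143,70])
for p in [(277,224),(186,245),(96,250),(74,143)]: print(fish(c,s,*p,.02).round(4))
print(c["color"].shape)
E
```

```text
[ 10 181 127] [ 12 161 215] [ 12 162 214] [ 11 167 208]
[0.543  0.0765 0.02  ]
[0.5606 0.0065 0.02  ]
[ 0.568  -0.0764  0.02  ]
[ 0.4772 -0.0821  0.02  ]
(420, 560, 3)
```

apply_moves:
  targets:
    - {"dx": 0, "dy": -0.04, "dz": 0.9, "wx": 0, "wy": 0, "wz": 0, "jaw": 0.55}
    - {"dx": 0, "dy": 0, "dz": 0.9, "wx": 0, "wy": 0, "wz": 0, "jaw": 0.55}
    - {"dx": 0, "dy": 0, "dz": 0.8, "wx": 0, "wy": 0, "wz": 0, "jaw": 0.55}
    - {"dx": 0, "dy": 0, "dz": 0.42, "wx": 0, "wy": 0, "wz": 0, "jaw": 0.55}
    - {"dx": 0, "dy": 0, "dz": 0, "wx": 0, "wy": 0, "wz": 0, "jaw": 0.55}

```text
time: 2.85
tool_pos: [0.5359, 0.0731, 0.0087]
tcp_rot: [0.002, -3.139, 0.0]
wrist_force: [-1.0, -0.1, -0.2]
width: 0.548
```

apply_moves:
  targets:
    - {"dx": 0, "dy": 0, "dz": 0, "wx": 0, "wy": 0, "wz": 0, "jaw": 0.2}
    - {"dx": 0, "dy": 0, "dz": 0, "wx": 0, "wy": 0, "wz": 0, "jaw": 0.2}
    - {"dx": 0, "dy": 0, "dz": 0, "wx": 0, "wy": 0, "wz": 0, "jaw": 0.2}
    - {"dx": 0, "dy": 0, "dz": 0, "wx": 0, "wy": 0, "wz": 0, "jaw": 0.2}
  newtons: 30

```text
time: 3.25
tool_pos: [0.5382, 0.0725, 0.0111]
tcp_rot: [0.0, 3.139, 0.001]
wrist_force: [-0.2, 1.2, 4.2]
width: 0.34
```

```bash
python3 - <<'E'
from h import *
look("w3",.02)
plan([.6535,.1845,.165],90)
E
```

```text
t 3.3 pos [0.5381 0.0725 0.0111] yang 90.0 tilt [0.003 0.   ] w 0.346 F [-0.9  1.3  5. ]
shift now-axes [-3.86  3.74 -5.12]
turn [ 0.    0.03 -0.  ]
shift goal-axes [-3.85  3.73 -5.13]
```

View pics/w3.png

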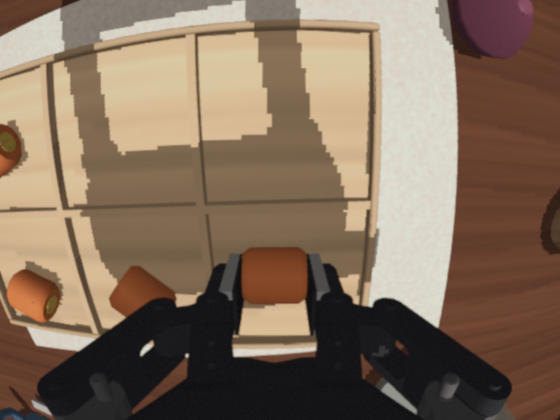

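Chunk A is held (29 mm opening). Lifting it and carrying it to the jar.

apply_moves:
  targets:
    - {"dx": 0, "dy": 0, "dz": -1, "wx": 0, "wy": 0, "wz": 0, "jaw": 0.2}
    - {"dx": 0, "dy": 0, "dz": -1, "wx": 0, "wy": 0, "wz": 0, "jaw": 0.2}
    - {"dx": 0, "dy": 0, "dz": -1, "wx": 0, "wy": 0, "wz": 0, "jaw": 0.2}
    - {"dx": 0, "dy": 0, "dz": -1, "wx": 0, "wy": 0, "wz": 0, "jaw": 0.2}
    - {"dx": -0.5, "dy": 0.5, "dz": -1, "wx": 0, "wy": 0, "wz": 0, "jaw": 0.2}

```text
time: 3.8
tool_pos: [0.5499, 0.0861, 0.1603]
tcp_rot: [-0.002, -3.139, 0.002]
wrist_force: [0.4, -0.2, -1.1]
width: 0.34
```

apply_moves:
  targets:
    - {"dx": -0.9, "dy": 0.9, "dz": -0.3, "wx": 0, "wy": 0, "wz": 0, "jaw": 0.2}
    - {"dx": -0.9, "dy": 0.9, "dz": 0, "wx": 0, "wy": 0, "wz": 0, "jaw": 0.2}
    - {"dx": -0.9, "dy": 0.9, "dz": 0, "wx": 0, "wy": 0, "wz": 0, "jaw": 0.2}
    - {"dx": -0.65, "dy": 0.54, "dz": 0, "wx": 0, "wy": 0, "wz": 0, "jaw": 0.2}
    - {"dx": 0, "dy": 0, "dz": 0, "wx": 0, "wy": 0, "wz": 0, "jaw": 0.2}

```text
time: 4.3
tool_pos: [0.6542, 0.1866, 0.1684]
tcp_rot: [-0.002, 3.14, 0.001]
wrist_force: [-0.3, -0.3, -0.2]
width: 0.339
```

```bash
python3 - <<'E'
from h import *
look("w4",.02);c=top("t4")
plan([.6535,.1845,.138],90)
E
```

```text
t 4.4 pos [0.6519 0.1845 0.1679] yang 90.0 tilt [-0.001 -0.001] w 0.344 F [-0.2 -1.  -0.7]
shift now-axes [-0.06  0.    1.  ]
turn [-0.01 -0.01  0.01]
shift goal-axes [-0.05 -0.    1.  ]
```

View pics/w4.png

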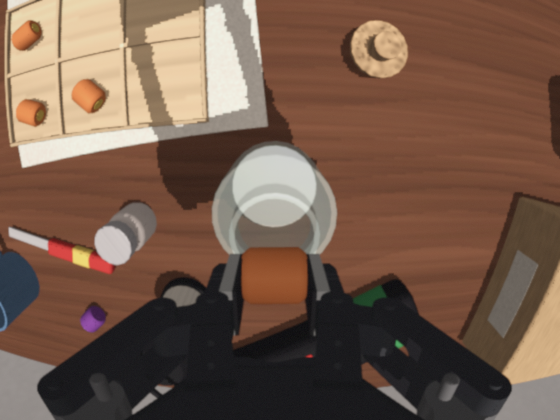

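```bash
python3 - <<'E'
from h import *
s=bot.read_state();c=cams.read_camera("wrist")
for v in (183,190,195,200): print(v,fish(c,s,275,v,.13).round(4))
print(fish(c,s,229,235,.13).round(4),fish(c,s,321,235,.13).round(4))
cv2.imwrite("pics/w4c.png",cv2.resize(c["color"][130:310,190:360,::-1],None,fx=3.3,fy=3.3,interpolation=cv2.INTER_CUBIC))
E
```

```text
183 [0.6165 0.1853 0.13  ]
190 [0.6206 0.1853 0.13  ]
195 [0.6236 0.1853 0.13  ]
200 [0.6266 0.1854 0.13  ]
[0.6485 0.1576 0.13  ] [0.6485 0.2132 0.13  ]
```

View pics/w4c.png

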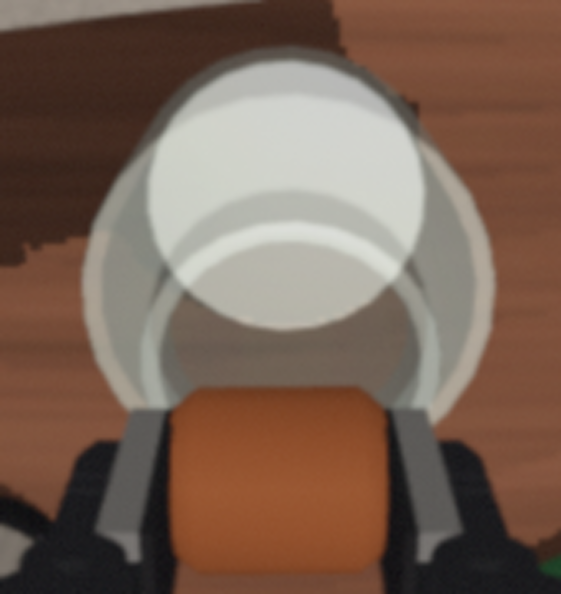

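The rim is confirmed at (0.653, 0.185). Lowering and releasing.

apply_moves:
  targets:
    - {"dx": -0.05, "dy": 0.02, "dz": 0.6, "wx": 0, "wy": 0, "wz": 0, "jaw": 0.2}
    - {"dx": 0, "dy": 0, "dz": 0.4, "wx": 0, "wy": 0, "wz": 0, "jaw": 0.2}
    - {"dx": 0, "dy": 0, "dz": 0, "wx": 0, "wy": 0, "wz": 0, "jaw": 0.2}
    - {"dx": 0, "dy": 0, "dz": 0, "wx": 0, "wy": 0, "wz": 0, "jaw": 0.55}
    - {"dx": 0, "dy": 0, "dz": 0, "wx": 0, "wy": 0, "wz": 0, "jaw": 0.55}

```text
time: 4.95
tool_pos: [0.6539, 0.1849, 0.1388]
tcp_rot: [0.001, 3.141, 0.0]
wrist_force: [0.3, 0.8, 0.4]
width: 0.549
```

apply_moves:
  targets:
    - {"dx": 0, "dy": 0, "dz": 0, "wx": 0, "wy": 0, "wz": 0, "jaw": 0.55}
    - {"dx": 0, "dy": 0, "dz": -0.5, "wx": 0, "wy": 0, "wz": 0, "jaw": 0.55}
    - {"dx": 0, "dy": 0, "dz": -0.5, "wx": 0, "wy": 0, "wz": 0, "jaw": 0.55}
    - {"dx": 0, "dy": 0, "dz": -0.8, "wx": 0, "wy": 0, "wz": 0, "jaw": 0.55}

```text
time: 5.35
tool_pos: [0.6534, 0.1851, 0.1936]
tcp_rot: [0.0, -3.141, 0.0]
wrist_force: [0.0, 0.1, -0.4]
width: 0.548
```

```bash
python3 - <<'E'
from h import *
look("w5",.02);tchunks()
plan([.554,.002,.11],52)
plan([.554,.002,.11],128)
E
```

```text
top ([316, 231], 134, [0.5615, -0.0791], [30, 26], 68)
top ([279, 234], 133, [0.5544, 0.0022], [31, 26], 45)
top ([319, 272], 132, [0.4734, -0.0851], [27, 29], 22)
t 5.45 pos [0.6572 0.186  0.1993] yang 90.0 tilt [0.01  0.002] w 0.548 F [1.1 0.1 1.4]
shift now-axes [ 3.47 -6.14  2.93]
turn [0.05 0.08 6.33]
shift goal-axes [-1.07 -6.95  2.98]
t 5.45 pos [0.6572 0.186  0.1993] yang 90.0 tilt [0.01  0.002] w 0.548 F [1.1 0.1 1.4]
shift now-axes [ 3.47 -6.14  2.93]
turn [-0.01  0.1  -6.33]
shift goal-axes [ 6.49 -2.72  2.98]
```

View pics/w5.png

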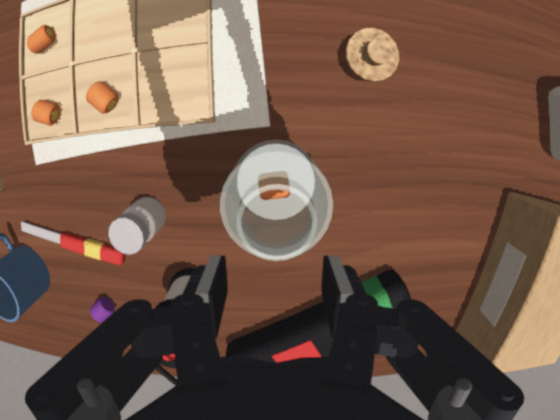

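The chunk is in the jar (visible at (274,190)). Next is chunk B, with its axis at about 52°.

apply_moves:
  targets:
    - {"dx": 0.55, "dy": -1, "dz": 0, "wx": 0, "wy": 0, "wz": 0, "jaw": 0.55}
    - {"dx": 0.55, "dy": -1, "dz": 0, "wx": 0, "wy": 0, "wz": 0, "jaw": 0.55}
    - {"dx": 0.55, "dy": -1, "dz": 0, "wx": 0, "wy": 0, "wz": 0, "jaw": 0.55}
    - {"dx": 0.55, "dy": -1, "dz": 0, "wx": 0, "wy": 0, "wz": 0, "jaw": 0.55}
    - {"dx": 0.55, "dy": -1, "dz": 0, "wx": 0, "wy": 0, "wz": 0, "jaw": 0.55}

```text
time: 5.95
tool_pos: [0.5707, 0.0341, 0.1931]
tcp_rot: [-0.0, 3.14, -0.0]
wrist_force: [-0.4, -0.3, -0.6]
width: 0.549
```

apply_moves:
  targets:
    - {"dx": 0.6, "dy": -1, "dz": 0, "wx": 0, "wy": 0, "wz": 0, "jaw": 0.55}
    - {"dx": 0, "dy": 0, "dz": 0.6, "wx": 0, "wy": 0, "wz": 1, "jaw": 0.55}
    - {"dx": 0, "dy": 0, "dz": 0.6, "wx": 0, "wy": 0, "wz": 1, "jaw": 0.55}
    - {"dx": 0, "dy": 0, "dz": 0.6, "wx": 0, "wy": 0, "wz": 1, "jaw": 0.55}
    - {"dx": 0, "dy": 0, "dz": 0.6, "wx": 0, "wy": 0, "wz": 1, "jaw": 0.55}

```text
time: 6.45
tool_pos: [0.5536, 0.0049, 0.1206]
tcp_rot: [0.66, 3.07, 0.0]
wrist_force: [0.2, 1.2, -0.9]
width: 0.551
```

apply_moves:
  targets:
    - {"dx": 0, "dy": 0, "dz": 0.6, "wx": 0, "wy": 0, "wz": 1, "jaw": 0.55}
    - {"dx": 0, "dy": 0, "dz": 0, "wx": 0, "wy": 0, "wz": 1, "jaw": 0.55}
    - {"dx": 0, "dy": 0, "dz": 0, "wx": 0, "wy": 0, "wz": 0.33, "jaw": 0.55}
    - {"dx": 0, "dy": 0, "dz": 0, "wx": 0, "wy": 0, "wz": 0, "jaw": 0.55}
    - {"dx": 0, "dy": 0, "dz": 0, "wx": 0, "wy": 0, "wz": 0, "jaw": 0.55}

```text
time: 6.95
tool_pos: [0.5536, 0.0051, 0.103]
tcp_rot: [1.021, 2.97, 0.0]
wrist_force: [-0.0, 0.6, -0.3]
width: 0.55
```

```bash
python3 - <<'E'
from h import *
plan([.554,.002,.013],52);look("w6",.02)
E
```

```text
t 6.95 pos [0.5536 0.0051 0.103 ] yang 52.1 tilt [ 0.001 -0.   ] w 0.55 F [-0.   0.6 -0.3]
shift now-axes [-0.07 -0.07  3.  ]
turn [0.01 0.01 0.01]
shift goal-axes [-0.08 -0.07  3.  ]
```

View pics/w6.png

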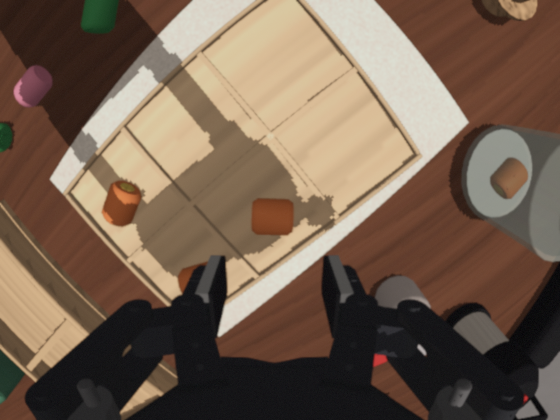

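Chunk B is square to the jaws. Descending and gripping.

apply_moves:
  targets:
    - {"dx": -0.07, "dy": -0.07, "dz": 0.9, "wx": 0, "wy": 0, "wz": 0, "jaw": 0.55}
    - {"dx": 0, "dy": 0, "dz": 0.9, "wx": 0, "wy": 0, "wz": 0, "jaw": 0.55}
    - {"dx": 0, "dy": 0, "dz": 0.8, "wx": 0, "wy": 0, "wz": 0, "jaw": 0.55}
    - {"dx": 0, "dy": 0, "dz": 0.4, "wx": 0, "wy": 0, "wz": 0, "jaw": 0.55}
    - {"dx": 0, "dy": 0, "dz": 0, "wx": 0, "wy": 0, "wz": 0, "jaw": 0.55}

```text
time: 7.5
tool_pos: [0.5519, 0.0022, 0.0108]
tcp_rot: [-1.021, -2.967, 0.002]
wrist_force: [-0.5, 0.6, -0.0]
width: 0.55
```

apply_moves:
  targets:
    - {"dx": 0, "dy": 0, "dz": 0, "wx": 0, "wy": 0, "wz": 0, "jaw": 0.2}
    - {"dx": 0, "dy": 0, "dz": 0, "wx": 0, "wy": 0, "wz": 0, "jaw": 0.2}
    - {"dx": 0, "dy": 0, "dz": 0, "wx": 0, "wy": 0, "wz": 0, "jaw": 0.2}
    - {"dx": 0, "dy": 0, "dz": 0, "wx": 0, "wy": 0, "wz": 0, "jaw": 0.2}

```text
time: 7.9
tool_pos: [0.5546, 0.0021, 0.0138]
tcp_rot: [1.022, 2.969, 0.001]
wrist_force: [-0.3, -0.6, 3.1]
width: 0.34
```

apply_moves:
  targets:
    - {"dx": 0, "dy": 0, "dz": -1, "wx": 0, "wy": 0, "wz": 0, "jaw": 0.2}
    - {"dx": 0, "dy": 0, "dz": -1, "wx": 0, "wy": 0, "wz": 0, "jaw": 0.2}
    - {"dx": 0, "dy": 0, "dz": -1, "wx": 0, "wy": 0, "wz": 0, "jaw": 0.2}
    - {"dx": 0, "dy": 0, "dz": -1, "wx": 0, "wy": 0, "wz": 0, "jaw": 0.2}
    - {"dx": 0, "dy": 0, "dz": -1, "wx": 0, "wy": 0, "wz": 0, "jaw": 0.2}

```text
time: 8.4
tool_pos: [0.5535, 0.0022, 0.1643]
tcp_rot: [1.022, 2.97, 0.0]
wrist_force: [1.2, 0.7, 0.1]
width: 0.345
```

```bash
python3 - <<'E'
from h import *
plan([.653,.185,.175],52);look("w7",.02)
E
```

```text
t 8.4 pos [0.5535 0.0022 0.1643] yang 52.0 tilt [ 0.001 -0.   ] w 0.345 F [1.2 0.7 0.1]
shift now-axes [ 1.14  6.85 -0.35]
turn [0.   0.01 0.  ]
shift goal-axes [ 1.14  6.84 -0.36]
```

View pics/w7.png

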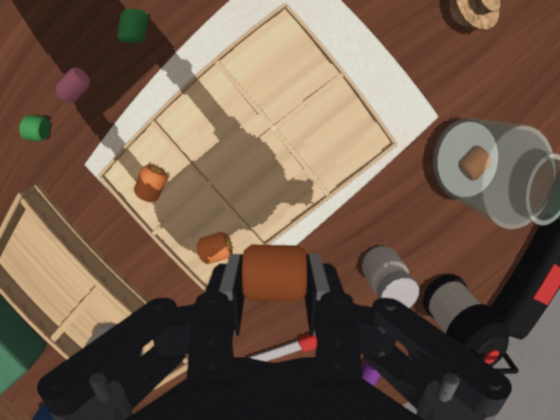

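apply_moves:
  targets:
    - {"dx": 0.2, "dy": 1, "dz": -0.35, "wx": 0, "wy": 0, "wz": 0, "jaw": 0.2}
    - {"dx": 0.2, "dy": 1, "dz": 0, "wx": 0, "wy": 0, "wz": 0, "jaw": 0.2}
    - {"dx": 0.2, "dy": 1, "dz": 0, "wx": 0, "wy": 0, "wz": 0, "jaw": 0.2}
    - {"dx": 0.2, "dy": 1, "dz": 0, "wx": 0, "wy": 0, "wz": 0, "jaw": 0.2}
    - {"dx": 0.2, "dy": 1, "dz": 0, "wx": 0, "wy": 0, "wz": 0, "jaw": 0.2}

```text
time: 8.95
tool_pos: [0.6228, 0.14, 0.1734]
tcp_rot: [1.022, 2.97, 0.0]
wrist_force: [0.6, -0.4, -0.6]
width: 0.34
```

apply_moves:
  targets:
    - {"dx": 0.14, "dy": 1, "dz": 0, "wx": 0, "wy": 0, "wz": 0, "jaw": 0.2}
    - {"dx": 0, "dy": 0.85, "dz": 0, "wx": 0, "wy": 0, "wz": 0, "jaw": 0.2}
    - {"dx": 0, "dy": 0, "dz": 0, "wx": 0, "wy": 0, "wz": 0, "jaw": 0.2}
    - {"dx": 0, "dy": 0, "dz": 0, "wx": 0, "wy": 0, "wz": 0, "jaw": 0.2}

```text
time: 9.35
tool_pos: [0.653, 0.1854, 0.1728]
tcp_rot: [-1.021, -2.971, 0.001]
wrist_force: [0.8, 0.3, 0.0]
width: 0.333
```

```bash
python3 - <<'E'
from h import *
plan([.653,.185,.140],52);look("w8",.02)
E
```

```text
t 9.35 pos [0.653  0.1854 0.1728] yang 52.1 tilt [-0. -0.] w 0.333 F [0.8 0.3 0. ]
shift now-axes [-0.01 -0.01  1.09]
turn [-0.01 -0.    0.01]
shift goal-axes [-0.01 -0.01  1.09]
```

View pics/w8.png

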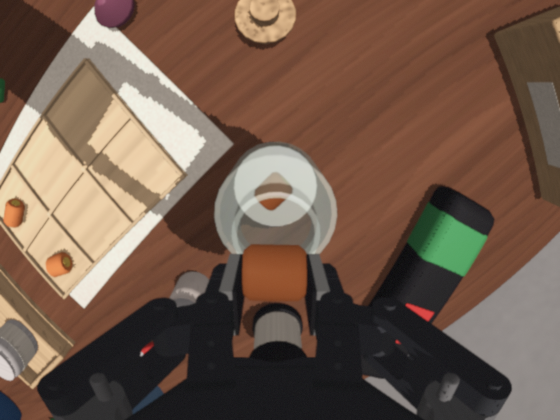

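apply_moves:
  targets:
    - {"dx": 0, "dy": 0, "dz": 0.6, "wx": 0, "wy": 0, "wz": 0, "jaw": 0.2}
    - {"dx": 0, "dy": 0, "dz": 0.49, "wx": 0, "wy": 0, "wz": 0, "jaw": 0.2}
    - {"dx": 0, "dy": 0, "dz": 0, "wx": 0, "wy": 0, "wz": 0, "jaw": 0.2}
    - {"dx": 0, "dy": 0, "dz": 0, "wx": 0, "wy": 0, "wz": 0, "jaw": 0.55}
    - {"dx": 0, "dy": 0, "dz": 0, "wx": 0, "wy": 0, "wz": 0, "jaw": 0.55}

```text
time: 9.9
tool_pos: [0.6535, 0.1849, 0.1411]
tcp_rot: [1.023, 2.97, 0.001]
wrist_force: [0.1, -0.2, 0.2]
width: 0.547
```

apply_moves:
  targets:
    - {"dx": 0, "dy": 0, "dz": 0, "wx": 0, "wy": 0, "wz": 0, "jaw": 0.55}
    - {"dx": 0, "dy": 0, "dz": -0.5, "wx": 0, "wy": 0, "wz": 0, "jaw": 0.55}
    - {"dx": 0, "dy": 0, "dz": -0.5, "wx": 0, "wy": 0, "wz": 0, "jaw": 0.55}
    - {"dx": 0, "dy": 0, "dz": -0.9, "wx": 0, "wy": 0, "wz": 0, "jaw": 0.55}
    - {"dx": 0, "dy": 0, "dz": 0, "wx": 0, "wy": 0, "wz": 0, "jaw": 0.55}

```text
time: 10.4
tool_pos: [0.6567, 0.1861, 0.2047]
tcp_rot: [1.019, 2.962, 0.009]
wrist_force: [0.8, 0.0, 1.0]
width: 0.552
```

```bash
python3 - <<'E'
from h import *
look("w9",.02);tchunks()
plan([.5615,-.079,.10],73)
E
```

```text
top ([316, 231], 137, [0.5615, -0.0791], [30, 26], 68)
top ([319, 272], 133, [0.4734, -0.085], [27, 28], 22)
t 10.5 pos [0.6545 0.1856 0.2003] yang 52.0 tilt [0.005 0.001] w 0.55 F [-0.4  0.1  0.2]
shift now-axes [-2.97 -8.87  3.32]
turn [ 0.03  0.03 -3.5 ]
shift goal-axes [ 0.39 -9.34  3.34]
```

View pics/w9.png

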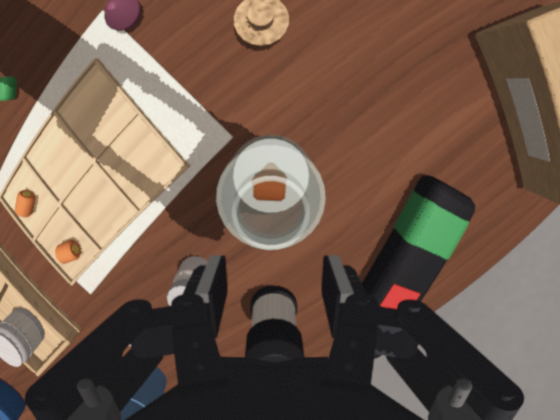

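Two chunks are in. Next is chunk C at (0.5615, -0.079), axis about 71°.

apply_moves:
  targets:
    - {"dx": -0.33, "dy": -1, "dz": 0, "wx": 0, "wy": 0, "wz": 0, "jaw": 0.55}
    - {"dx": -0.33, "dy": -1, "dz": 0, "wx": 0, "wy": 0, "wz": 0, "jaw": 0.55}
    - {"dx": -0.33, "dy": -1, "dz": 0, "wx": 0, "wy": 0, "wz": 0, "jaw": 0.55}
    - {"dx": -0.33, "dy": -1, "dz": 0, "wx": 0, "wy": 0, "wz": 0, "jaw": 0.55}
    - {"dx": -0.33, "dy": -1, "dz": 0, "wx": 0, "wy": 0, "wz": 0, "jaw": 0.55}

```text
time: 11.0
tool_pos: [0.5986, 0.0354, 0.1965]
tcp_rot: [-1.021, -2.969, 0.001]
wrist_force: [0.7, 0.0, -0.4]
width: 0.548
```

apply_moves:
  targets:
    - {"dx": -0.33, "dy": -1, "dz": 0, "wx": 0, "wy": 0, "wz": 0, "jaw": 0.55}
    - {"dx": -0.33, "dy": -1, "dz": 0, "wx": 0, "wy": 0, "wz": 0, "jaw": 0.55}
    - {"dx": -0.33, "dy": -1, "dz": 0.3, "wx": 0, "wy": 0, "wz": 0, "jaw": 0.55}
    - {"dx": -0.33, "dy": -0.87, "dz": 0.5, "wx": 0, "wy": 0, "wz": 0, "jaw": 0.55}
    - {"dx": 0, "dy": 0, "dz": 0.8, "wx": 0, "wy": 0, "wz": -1, "jaw": 0.55}

```text
time: 11.5
tool_pos: [0.5593, -0.0825, 0.1499]
tcp_rot: [0.866, 3.017, -0.002]
wrist_force: [0.6, 1.0, -0.4]
width: 0.549
```

apply_moves:
  targets:
    - {"dx": 0, "dy": 0, "dz": 0.8, "wx": 0, "wy": 0, "wz": -1, "jaw": 0.55}
    - {"dx": 0, "dy": 0, "dz": 0.5, "wx": 0, "wy": 0, "wz": -1, "jaw": 0.55}
    - {"dx": 0, "dy": 0, "dz": 0.4, "wx": 0, "wy": 0, "wz": -0.25, "jaw": 0.55}
    - {"dx": 0, "dy": 0, "dz": 0, "wx": 0, "wy": 0, "wz": 0, "jaw": 0.55}
    - {"dx": 0, "dy": 0, "dz": 0, "wx": 0, "wy": 0, "wz": 0, "jaw": 0.55}

```text
time: 12.0
tool_pos: [0.5596, -0.0793, 0.0984]
tcp_rot: [-0.507, -3.1, -0.0]
wrist_force: [0.8, -0.0, 0.0]
width: 0.55
```

```bash
python3 - <<'E'
from h import *
plan([.5615,-.079,.013],71.5);look("w10",.02)
E
```

```text
t 12.0 pos [ 0.5596 -0.0793  0.0984] yang 71.4 tilt [-0.  0.] w 0.55 F [ 0.8 -0.   0. ]
shift now-axes [-0.06  0.03  2.85]
turn [-0.   -0.   -0.01]
shift goal-axes [-0.06  0.03  2.85]
```

View pics/w10.png

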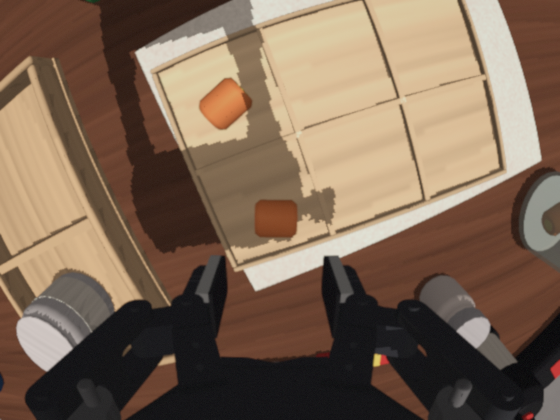

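apply_moves:
  targets:
    - {"dx": -0.06, "dy": 0.03, "dz": 0.9, "wx": 0, "wy": 0, "wz": 0, "jaw": 0.55}
    - {"dx": 0, "dy": 0, "dz": 0.9, "wx": 0, "wy": 0, "wz": 0, "jaw": 0.55}
    - {"dx": 0, "dy": 0, "dz": 0.7, "wx": 0, "wy": 0, "wz": 0, "jaw": 0.55}
    - {"dx": 0, "dy": 0, "dz": 0.35, "wx": 0, "wy": 0, "wz": 0, "jaw": 0.55}
    - {"dx": 0, "dy": 0, "dz": 0, "wx": 0, "wy": 0, "wz": 0, "jaw": 0.55}

```text
time: 12.55
tool_pos: [0.5609, -0.0789, 0.0121]
tcp_rot: [-0.505, -3.099, -0.0]
wrist_force: [-0.1, -0.2, 0.1]
width: 0.554
```

apply_moves:
  targets:
    - {"dx": 0, "dy": 0, "dz": 0, "wx": 0, "wy": 0, "wz": 0, "jaw": 0.2}
    - {"dx": 0, "dy": 0, "dz": 0, "wx": 0, "wy": 0, "wz": 0, "jaw": 0.2}
    - {"dx": 0, "dy": 0, "dz": 0, "wx": 0, "wy": 0, "wz": 0, "jaw": 0.2}
    - {"dx": 0, "dy": 0, "dz": 0, "wx": 0, "wy": 0, "wz": 0, "jaw": 0.2}

```text
time: 12.95
tool_pos: [0.5629, -0.0794, 0.0144]
tcp_rot: [0.504, 3.098, -0.0]
wrist_force: [-0.4, -0.5, 4.7]
width: 0.342
```

apply_moves:
  targets:
    - {"dx": 0, "dy": 0, "dz": -1, "wx": 0, "wy": 0, "wz": 0, "jaw": 0.2}
    - {"dx": 0, "dy": 0, "dz": -1, "wx": 0, "wy": 0, "wz": 0, "jaw": 0.2}
    - {"dx": 0, "dy": 0, "dz": -1, "wx": 0, "wy": 0, "wz": 0, "jaw": 0.2}
    - {"dx": 0, "dy": 0, "dz": -1, "wx": 0, "wy": 0, "wz": 0, "jaw": 0.2}
    - {"dx": 0, "dy": 0, "dz": -1, "wx": 0, "wy": 0, "wz": 0, "jaw": 0.2}

```text
time: 13.45
tool_pos: [0.5613, -0.0791, 0.1643]
tcp_rot: [0.505, 3.101, -0.0]
wrist_force: [0.5, -0.0, -0.0]
width: 0.343
```

```bash
python3 - <<'E'
from h import *
plan([.653,.185,.175],71.5);tchunks()
E
```

```text
t 13.45 pos [ 0.5613 -0.0791  0.1643] yang 71.5 tilt [ 0. -0.] w 0.343 F [ 0.5 -0.  -0. ]
shift now-axes [-0.11  9.32 -0.36]
turn [-0.  0.  0.]
shift goal-axes [-0.11  9.32 -0.36]
top ([189, 185], 54, [0.6626, 0.2001], [15, 27], 60)
top ([319, 272], 132, [0.4731, -0.084], [27, 29], 22)
```

apply_moves:
  targets:
    - {"dx": 0, "dy": 1, "dz": -0.36, "wx": 0, "wy": 0, "wz": 0, "jaw": 0.2}
    - {"dx": 0, "dy": 1, "dz": 0, "wx": 0, "wy": 0, "wz": 0, "jaw": 0.2}
    - {"dx": 0, "dy": 1, "dz": 0, "wx": 0, "wy": 0, "wz": 0, "jaw": 0.2}
    - {"dx": 0, "dy": 1, "dz": 0, "wx": 0, "wy": 0, "wz": 0, "jaw": 0.2}
    - {"dx": 0, "dy": 1, "dz": 0, "wx": 0, "wy": 0, "wz": 0, "jaw": 0.2}

```text
time: 14.0
tool_pos: [0.6093, 0.0642, 0.1738]
tcp_rot: [0.505, 3.101, 0.0]
wrist_force: [-0.1, -1.2, -1.0]
width: 0.336
```

apply_moves:
  targets:
    - {"dx": -0.05, "dy": 1, "dz": 0, "wx": 0, "wy": 0, "wz": 0, "jaw": 0.2}
    - {"dx": 0, "dy": 1, "dz": 0, "wx": 0, "wy": 0, "wz": 0, "jaw": 0.2}
    - {"dx": 0, "dy": 1, "dz": 0, "wx": 0, "wy": 0, "wz": 0, "jaw": 0.2}
    - {"dx": -0.06, "dy": 1, "dz": 0, "wx": 0, "wy": 0, "wz": 0, "jaw": 0.2}
    - {"dx": 0, "dy": 0.32, "dz": 0, "wx": 0, "wy": 0, "wz": 0, "jaw": 0.2}

```text
time: 14.5
tool_pos: [0.6539, 0.1877, 0.1736]
tcp_rot: [0.501, 3.101, 0.002]
wrist_force: [0.4, -1.2, 0.5]
width: 0.339
```

apply_moves:
  targets:
    - {"dx": 0, "dy": 0, "dz": 0, "wx": 0, "wy": 0, "wz": 0, "jaw": 0.2}
    - {"dx": 0, "dy": 0, "dz": 0, "wx": 0, "wy": 0, "wz": 0, "jaw": 0.2}

```text
time: 14.7
tool_pos: [0.6528, 0.1843, 0.1734]
tcp_rot: [-0.504, -3.1, 0.002]
wrist_force: [0.1, -0.5, -0.8]
width: 0.343
```

```bash
python3 - <<'E'
from h import *
plan([.653,.185,.140],71.5);look("w11")
E
```

```text
t 14.7 pos [0.6528 0.1843 0.1734] yang 71.5 tilt [-0.001 -0.001] w 0.343 F [ 0.1 -0.5 -0.8]
shift now-axes [0.   0.03 1.11]
turn [-0.01 -0.01  0.  ]
shift goal-axes [0.   0.03 1.11]
```

View pics/w11.png

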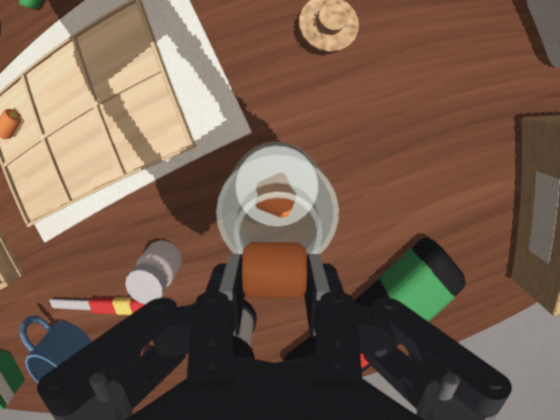

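apply_moves:
  targets:
    - {"dx": 0, "dy": 0.02, "dz": 0.6, "wx": 0, "wy": 0, "wz": 0, "jaw": 0.2}
    - {"dx": 0, "dy": 0, "dz": 0.5, "wx": 0, "wy": 0, "wz": 0, "jaw": 0.2}
    - {"dx": 0, "dy": 0, "dz": 0, "wx": 0, "wy": 0, "wz": 0, "jaw": 0.2}
    - {"dx": 0, "dy": 0, "dz": 0, "wx": 0, "wy": 0, "wz": 0, "jaw": 0.55}
    - {"dx": 0, "dy": 0, "dz": 0, "wx": 0, "wy": 0, "wz": 0, "jaw": 0.55}

```text
time: 15.25
tool_pos: [0.6539, 0.1853, 0.1414]
tcp_rot: [0.505, 3.1, 0.0]
wrist_force: [-0.6, -0.3, 0.4]
width: 0.552
```

apply_moves:
  targets:
    - {"dx": 0, "dy": 0, "dz": 0, "wx": 0, "wy": 0, "wz": 0, "jaw": 0.55}
    - {"dx": 0, "dy": 0, "dz": -0.5, "wx": 0, "wy": 0, "wz": 0, "jaw": 0.55}
    - {"dx": 0, "dy": 0, "dz": -0.5, "wx": 0, "wy": 0, "wz": 0, "jaw": 0.55}
    - {"dx": 0, "dy": 0, "dz": -0.9, "wx": 0, "wy": 0, "wz": 0, "jaw": 0.55}
    - {"dx": 0, "dy": 0, "dz": 0, "wx": 0, "wy": 0, "wz": 0, "jaw": 0.55}

```text
time: 15.75
tool_pos: [0.6571, 0.1866, 0.205]
tcp_rot: [0.503, 3.091, 0.007]
wrist_force: [1.3, 0.1, 0.5]
width: 0.548
```

```bash
python3 - <<'E'
from h import *
look("w12",.02);tchunks()
plan([.4735,-.0845,.10],108)
E
```

```text
top ([187, 187], 76, [0.658, 0.2046], [20, 27], 10)
top ([319, 272], 134, [0.4734, -0.0851], [27, 29], 22)
t 15.85 pos [0.6549 0.186  0.2006] yang 71.5 tilt [0.005 0.001] w 0.548 F [ 0.2 -0.5 -0.3]
shift now-axes [  2.89 -10.48   3.32]
turn [ 0.01  0.04 -6.08]
shift goal-axes [ 8.54 -6.71  3.35]
```

View pics/w12.png

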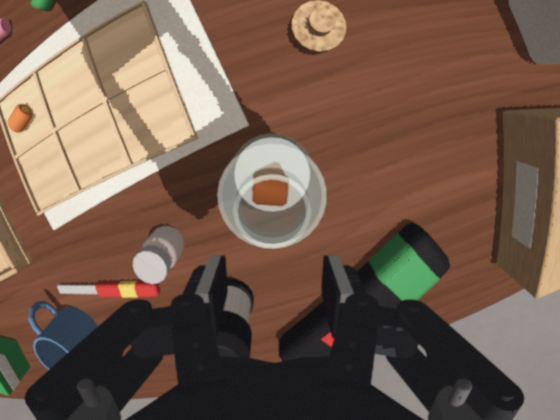

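```bash
python3 - <<'E'
from h import *
a=cams.read_camera("scene")["color"][160:280,340:440,::-1];b=top()["color"][150:230,150:250,::-1]
s=cams.read_camera("wrist")["color"][120:260,200:350,::-1]
r=lambda i:cv2.resize(i,(260,300),interpolation=cv2.INTER_CUBIC)
cv2.imwrite("pics/m1.png",np.hstack([r(a),r(b),r(s)]))
E
```

```text
(no output)
```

View pics/m1.png

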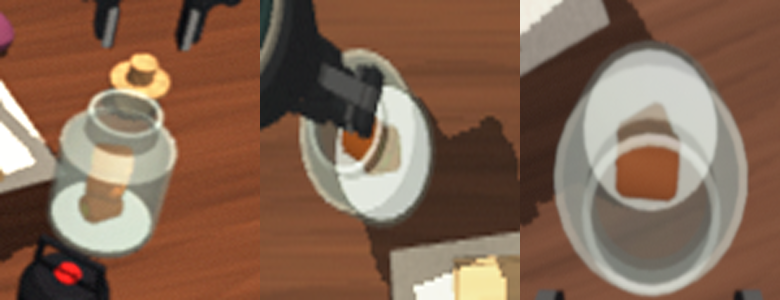

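The three dropped chunks have stacked into a column in the jar. I'll measure the top one so the fourth can be dropped off-centre and roll beside the stack.

```bash
python3 - <<'E'
from h import *
s=bot.read_state();c=cams.read_camera("wrist")
m=orange(c,(2,100,40),(16,255,255));m[:150]=0;m[240:]=0;m[:,:230]=0;m[:,315:]=0
ys,xs=np.nonzero(m);print(len(xs),xs.mean(),ys.mean(),xs.min(),xs.max(),ys.min(),ys.max())
for z in(.062,.09): 
  W=np.array([fish(c,s,x,y,z)[:2] for x,y in zip(xs,ys)]);print(z,W.mean(0).round(4),cv2.minAreaRect((W*1000).astype(np.float32)))
r=c["range_z"];print(r[195:205:3,262:282:5])
cv2.imwrite("pics/w12c.png",cv2.resize(c["color"][120:260,200:350,::-1],None,fx=4,fy=4,interpolation=cv2.INTER_CUBIC))
E
```

```text
1031 269.8098933074685 190.85354025218234 230 314 150 239
0.062 [0.6469 0.1837] ((651.4981689453125, 182.87635803222656), (72.83141326904297, 85.4964599609375), 69.3572769165039)
0.09 [0.64   0.1864] ((644.1787719726562, 185.65403747558594), (65.47989654541016, 76.8664779663086), 69.3572769165039)
[[0.26048344 0.26145947 0.26177403 0.2616535 ]
 [0.26078257 0.2617189  0.2613958  0.26158208]
 [0.2610864  0.26226604 0.26294586 0.26210415]
 [0.26389876 0.2644123  0.2634215  0.26337922]]
```

View pics/w12c.png

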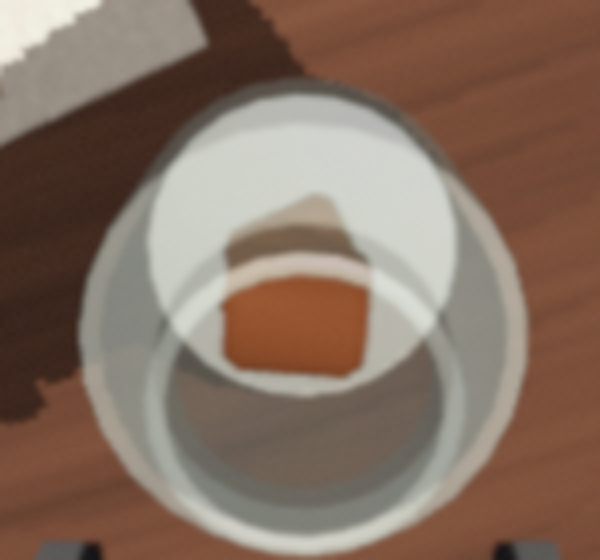

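```bash
python3 - <<'E'
from h import *
s=bot.read_state();c=cams.read_camera("wrist")
for p in[(257,197),(274,196),(290,197),(274,212)]:
  d=c["range_z"][p[1],p[0]]
  # find z with that depth
  T=c["T_tool_cam"];Rt=R.from_rotvec(s["tcp_rot"]).as_matrix();o=Rt@T[:3,3]+s["tool_pos"];zc=Rt@T[:3,2]
  w=fish(c,s,*p,.085);k=d/np.dot(w-o,zc);print(p,(o+(w-o)*k).round(4))
E
```

```text
(257, 197) [0.6419 0.1746 0.0864]
(274, 196) [0.6457 0.1878 0.0857]
(290, 197) [0.6508 0.1998 0.085 ]
(274, 212) [0.6592 0.1833 0.0839]
```

The top of the column is at (0.651, 0.186, 0.086), on the jar's axis. Fetching the last chunk, D.

apply_moves:
  targets:
    - {"dx": 0.29, "dy": -1, "dz": 0, "wx": 0, "wy": 0, "wz": 0, "jaw": 0.55}
    - {"dx": 0.29, "dy": -1, "dz": 0, "wx": 0, "wy": 0, "wz": 0, "jaw": 0.55}
    - {"dx": 0.29, "dy": -1, "dz": 0, "wx": 0, "wy": 0, "wz": 0, "jaw": 0.55}
    - {"dx": 0.29, "dy": -1, "dz": 0, "wx": 0, "wy": 0, "wz": 0, "jaw": 0.55}
    - {"dx": 0.29, "dy": -1, "dz": 0, "wx": 0, "wy": 0, "wz": 0, "jaw": 0.55}

```text
time: 16.6
tool_pos: [0.5634, 0.0562, 0.1967]
tcp_rot: [-0.504, -3.099, 0.001]
wrist_force: [1.0, 0.2, 0.4]
width: 0.553
```

apply_moves:
  targets:
    - {"dx": 0.29, "dy": -1, "dz": 0, "wx": 0, "wy": 0, "wz": 0, "jaw": 0.55}
    - {"dx": 0.29, "dy": -1, "dz": 0, "wx": 0, "wy": 0, "wz": 0, "jaw": 0.55}
    - {"dx": 0.29, "dy": -1, "dz": 0, "wx": 0, "wy": 0, "wz": 0, "jaw": 0.55}
    - {"dx": 0.29, "dy": -1, "dz": 0, "wx": 0, "wy": 0, "wz": 0, "jaw": 0.55}
    - {"dx": 0.28, "dy": -1, "dz": 0, "wx": 0, "wy": 0, "wz": 0, "jaw": 0.55}

```text
time: 17.1
tool_pos: [0.4748, -0.0723, 0.1969]
tcp_rot: [-0.504, -3.1, 0.0]
wrist_force: [-0.4, -0.3, -0.1]
width: 0.55
```

apply_moves:
  targets:
    - {"dx": 0, "dy": -0.48, "dz": 0.3, "wx": 0, "wy": 0, "wz": 0, "jaw": 0.55}
    - {"dx": 0, "dy": 0, "dz": 0.8, "wx": 0, "wy": 0, "wz": -1, "jaw": 0.55}
    - {"dx": 0, "dy": 0, "dz": 0.8, "wx": 0, "wy": 0, "wz": -1, "jaw": 0.55}
    - {"dx": 0, "dy": 0, "dz": 0.8, "wx": 0, "wy": 0, "wz": -1, "jaw": 0.55}
    - {"dx": 0, "dy": 0, "dz": 0.6, "wx": 0, "wy": 0, "wz": -1, "jaw": 0.55}

```text
time: 17.6
tool_pos: [0.4706, -0.0847, 0.0961]
tcp_rot: [0.157, -3.135, -0.002]
wrist_force: [-0.7, 0.4, 0.3]
width: 0.555
```

apply_moves:
  targets:
    - {"dx": 0, "dy": 0, "dz": 0, "wx": 0, "wy": 0, "wz": -1, "jaw": 0.55}
    - {"dx": 0, "dy": 0, "dz": 0, "wx": 0, "wy": 0, "wz": -1, "jaw": 0.55}
    - {"dx": 0, "dy": 0, "dz": 0, "wx": 0, "wy": 0, "wz": 0, "jaw": 0.55}
    - {"dx": 0, "dy": 0, "dz": 0, "wx": 0, "wy": 0, "wz": 0, "jaw": 0.55}

```text
time: 18.0
tool_pos: [0.4716, -0.0849, 0.0981]
tcp_rot: [0.475, -3.105, -0.001]
wrist_force: [0.9, -0.7, 0.1]
width: 0.549
```

```bash
python3 - <<'E'
from h import *
plan([.4735,-.0845,.013],108);look("w13",.02)
E
```

```text
t 18.0 pos [ 0.4716 -0.0849  0.0981] yang 107.4 tilt [-0.001  0.   ] w 0.549 F [ 0.9 -0.7  0.1]
shift now-axes [-0.07 -0.01  2.84]
turn [ 0.01 -0.01 -0.1 ]
shift goal-axes [-0.07 -0.01  2.84]
```

View pics/w13.png

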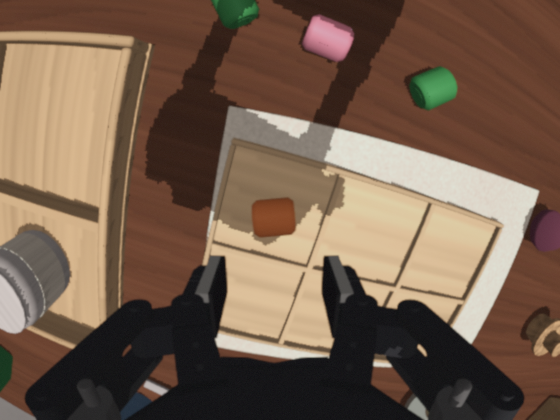

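Aligned, with the chunk at (274,217). Descending and gripping.

apply_moves:
  targets:
    - {"dx": -0.07, "dy": -0.03, "dz": 0.9, "wx": 0, "wy": 0, "wz": 0, "jaw": 0.55}
    - {"dx": 0, "dy": 0, "dz": 0.9, "wx": 0, "wy": 0, "wz": 0, "jaw": 0.55}
    - {"dx": 0, "dy": 0, "dz": 0.7, "wx": 0, "wy": 0, "wz": 0, "jaw": 0.55}
    - {"dx": 0, "dy": 0, "dz": 0.34, "wx": 0, "wy": 0, "wz": 0, "jaw": 0.55}
    - {"dx": 0, "dy": 0, "dz": 0, "wx": 0, "wy": 0, "wz": 0, "jaw": 0.55}

```text
time: 18.55
tool_pos: [0.4725, -0.085, 0.012]
tcp_rot: [0.476, -3.102, -0.002]
wrist_force: [0.5, 0.7, 0.1]
width: 0.551
```

apply_moves:
  targets:
    - {"dx": 0, "dy": 0, "dz": 0, "wx": 0, "wy": 0, "wz": 0, "jaw": 0.2}
    - {"dx": 0, "dy": 0, "dz": 0, "wx": 0, "wy": 0, "wz": 0, "jaw": 0.2}
    - {"dx": 0, "dy": 0, "dz": 0, "wx": 0, "wy": 0, "wz": 0, "jaw": 0.2}
    - {"dx": 0, "dy": 0, "dz": 0, "wx": 0, "wy": 0, "wz": 0, "jaw": 0.2}

```text
time: 18.95
tool_pos: [0.4748, -0.0856, 0.0145]
tcp_rot: [-0.478, 3.103, -0.001]
wrist_force: [0.3, 0.7, 2.9]
width: 0.341
```

apply_moves:
  targets:
    - {"dx": 0, "dy": 0, "dz": -1, "wx": 0, "wy": 0, "wz": 0, "jaw": 0.2}
    - {"dx": 0, "dy": 0, "dz": -1, "wx": 0, "wy": 0, "wz": 0, "jaw": 0.2}
    - {"dx": 0, "dy": 0, "dz": -1, "wx": 0, "wy": 0, "wz": 1, "jaw": 0.2}
    - {"dx": 0, "dy": 0, "dz": -1, "wx": 0, "wy": 0, "wz": 1, "jaw": 0.2}
    - {"dx": 0, "dy": 0, "dz": -1, "wx": 0, "wy": 0, "wz": 1, "jaw": 0.2}

```text
time: 19.45
tool_pos: [0.4737, -0.0853, 0.1651]
tcp_rot: [0.02, 3.141, -0.0]
wrist_force: [0.1, -0.6, -0.7]
width: 0.339
```

apply_moves:
  targets:
    - {"dx": 0, "dy": 0, "dz": -0.35, "wx": 0, "wy": 0, "wz": 1, "jaw": 0.2}
    - {"dx": 0, "dy": 0, "dz": 0, "wx": 0, "wy": 0, "wz": 1, "jaw": 0.2}
    - {"dx": 0, "dy": 0, "dz": 0, "wx": 0, "wy": 0, "wz": 1, "jaw": 0.2}
    - {"dx": 0, "dy": 0, "dz": 0, "wx": 0, "wy": 0, "wz": 0, "jaw": 0.2}

```text
time: 19.85
tool_pos: [0.4739, -0.0854, 0.1745]
tcp_rot: [0.505, 3.1, -0.0]
wrist_force: [-0.2, 0.4, -0.7]
width: 0.346
```

```bash
python3 - <<'E'
from h import *
plan([.6587,.183,.175],71.5);look("w14")
E
```

```text
t 19.85 pos [ 0.4739 -0.0854  0.1745] yang 71.5 tilt [ 0.001 -0.   ] w 0.346 F [-0.2  0.4 -0.7]
shift now-axes [-3.000e+00  1.044e+01 -1.000e-02]
turn [ 0.    0.01 -0.  ]
shift goal-axes [-3.   10.44 -0.02]
```

View pics/w14.png

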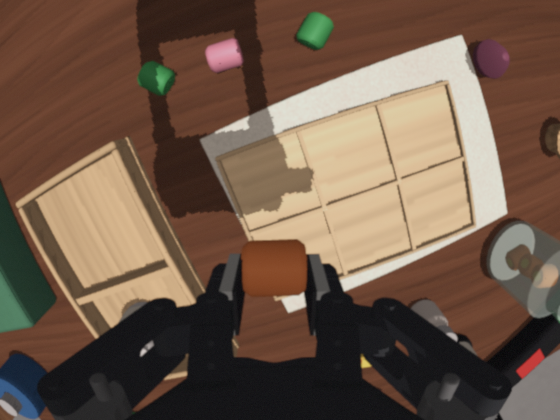

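apply_moves:
  targets:
    - {"dx": -0.3, "dy": 1, "dz": 0, "wx": 0, "wy": 0, "wz": 0, "jaw": 0.2}
    - {"dx": -0.3, "dy": 1, "dz": 0, "wx": 0, "wy": 0, "wz": 0, "jaw": 0.2}
    - {"dx": -0.3, "dy": 1, "dz": 0, "wx": 0, "wy": 0, "wz": 0, "jaw": 0.2}
    - {"dx": -0.3, "dy": 1, "dz": 0, "wx": 0, "wy": 0, "wz": 0, "jaw": 0.2}
    - {"dx": -0.3, "dy": 1, "dz": 0, "wx": 0, "wy": 0, "wz": 0, "jaw": 0.2}

```text
time: 20.4
tool_pos: [0.5646, 0.0437, 0.1738]
tcp_rot: [-0.501, -3.101, 0.0]
wrist_force: [0.1, 0.0, -0.6]
width: 0.343
```

apply_moves:
  targets:
    - {"dx": -0.3, "dy": 1, "dz": 0, "wx": 0, "wy": 0, "wz": 0, "jaw": 0.2}
    - {"dx": -0.3, "dy": 1, "dz": 0, "wx": 0, "wy": 0, "wz": 0, "jaw": 0.2}
    - {"dx": -0.3, "dy": 1, "dz": 0, "wx": 0, "wy": 0, "wz": 0, "jaw": 0.2}
    - {"dx": -0.3, "dy": 1, "dz": 0, "wx": 0, "wy": 0, "wz": 0, "jaw": 0.2}
    - {"dx": -0.3, "dy": 1, "dz": 0, "wx": 0, "wy": 0, "wz": 0, "jaw": 0.2}

```text
time: 20.9
tool_pos: [0.6548, 0.1717, 0.1736]
tcp_rot: [-0.5, -3.101, 0.0]
wrist_force: [0.2, -1.2, 0.2]
width: 0.345
```

apply_moves:
  targets:
    - {"dx": 0, "dy": 0.44, "dz": 0, "wx": 0, "wy": 0, "wz": 0, "jaw": 0.2}
    - {"dx": 0, "dy": 0, "dz": 0, "wx": 0, "wy": 0, "wz": 0, "jaw": 0.2}
    - {"dx": 0, "dy": 0, "dz": 0, "wx": 0, "wy": 0, "wz": 0, "jaw": 0.2}

```text
time: 21.2
tool_pos: [0.6577, 0.1826, 0.1734]
tcp_rot: [-0.502, -3.1, 0.002]
wrist_force: [-0.3, -0.4, -0.2]
width: 0.34
```

```bash
python3 - <<'E'
from h import *
plan([.6587,.183,.142],71.5);look("w15")
E
```

```text
t 21.2 pos [0.6577 0.1826 0.1734] yang 71.6 tilt [-0.002 -0.001] w 0.34 F [-0.3 -0.4 -0.2]
shift now-axes [-0.03  0.03  1.05]
turn [-0.01 -0.01  0.01]
shift goal-axes [-0.03  0.02  1.05]
```

View pics/w15.png

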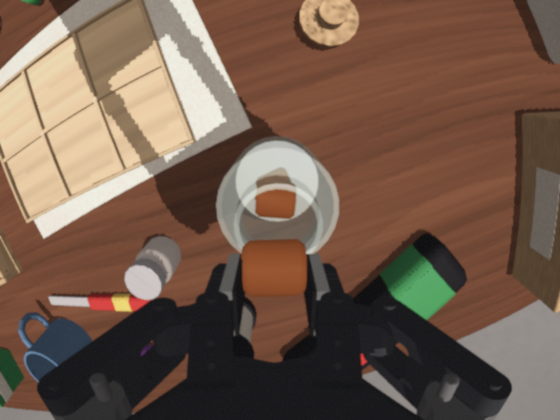

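Dropping off-centre.

apply_moves:
  targets:
    - {"dx": -0.02, "dy": 0.02, "dz": 0.6, "wx": 0, "wy": 0, "wz": 0, "jaw": 0.2}
    - {"dx": 0, "dy": 0, "dz": 0.45, "wx": 0, "wy": 0, "wz": 0, "jaw": 0.2}
    - {"dx": 0, "dy": 0, "dz": 0, "wx": 0, "wy": 0, "wz": 0, "jaw": 0.2}
    - {"dx": 0, "dy": 0, "dz": 0, "wx": 0, "wy": 0, "wz": 0, "jaw": 0.55}
    - {"dx": 0, "dy": 0, "dz": 0, "wx": 0, "wy": 0, "wz": 0, "jaw": 0.55}

```text
time: 21.75
tool_pos: [0.6595, 0.1834, 0.1426]
tcp_rot: [0.505, 3.101, 0.0]
wrist_force: [0.1, 0.2, -0.1]
width: 0.547
```

apply_moves:
  targets:
    - {"dx": 0, "dy": 0, "dz": 0, "wx": 0, "wy": 0, "wz": 0, "jaw": 0.55}
    - {"dx": 0, "dy": 0, "dz": -0.5, "wx": 0, "wy": 0, "wz": 0, "jaw": 0.55}
    - {"dx": 0, "dy": 0, "dz": -0.5, "wx": 0, "wy": 0, "wz": 0, "jaw": 0.55}
    - {"dx": 0, "dy": 0, "dz": -0.9, "wx": 0, "wy": 0, "wz": 0, "jaw": 0.55}
    - {"dx": 0, "dy": 0, "dz": 0, "wx": 0, "wy": 0, "wz": 0, "jaw": 0.55}

```text
time: 22.25
tool_pos: [0.6629, 0.1845, 0.2069]
tcp_rot: [0.503, 3.091, 0.007]
wrist_force: [0.0, -0.3, 0.9]
width: 0.552
```

```bash
cat >> h.py <<'E'
def mont(name):
    a=cams.read_camera("scene")["color"][160:280,340:440,::-1];b=top()["color"][150:230,150:250,::-1]
    s=cams.read_camera("wrist")["color"][120:260,200:350,::-1]
    r=lambda i:cv2.resize(i,(260,300),interpolation=cv2.INTER_CUBIC)
    cv2.imwrite(f"pics/{name}.png",np.hstack([r(a),r(b),r(s)]))
E
python3 - <<'E'
from h import *
mont("m2");tchunks();plan()
E
```

```text
top ([187, 189], 71, [0.6538, 0.2057], [12, 36], 35)
t 22.45 pos [0.6591 0.1835 0.1995] yang 71.5 tilt [-0. -0.] w 0.549 F [ 0.5  0.3 -0.1]
```

View pics/m2.png

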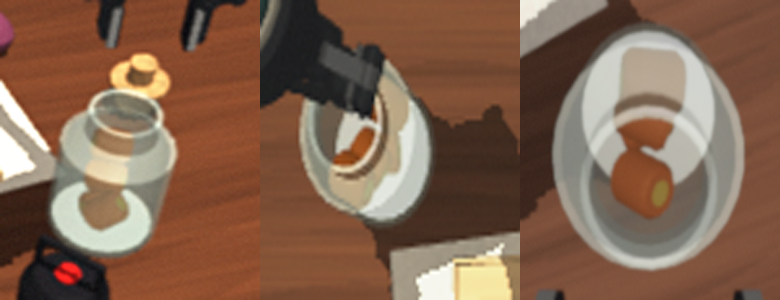

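```bash
python3 - <<'E'
from h import *
s=bot.read_state();c=cams.read_camera("wrist")
u0,v0=200,120
for p in[(640,180),(650,165),(658,192),(640,135),(630,125),(650,70)]:
  u=int(u0+(p[0]-520)*150/260);v=int(v0+p[1]*140/300)
  d=c["range_z"][v,u];T=c["T_tool_cam"];Rt=R.from_rotvec(s["tcp_rot"]).as_matrix();o=Rt@T[:3,3]+s["tool_pos"];zc=Rt@T[:3,2]
  w=fish(c,s,u,v,.085);k=d/np.dot(w-o,zc);print(p,(u,v),c["color"][v,u],(o+(w-o)*k).round(4))
a=cams.read_camera("scene")["color"][180:270,350:430,::-1]
b=c["color"][120:260,200:350,::-1]
r=lambda i:cv2.resize(i,(390,450),interpolation=cv2.INTER_CUBIC)
cv2.imwrite("pics/m3.png",np.hstack([r(a),r(b)]))
E
```

```text
(640, 180) (269, 204) [139  76  42] [0.6674 0.1761 0.0534]
(650, 165) (275, 197) [124  67  37] [0.6647 0.1828 0.0461]
(658, 192) (279, 209) [138  92  47] [0.6742 0.1836 0.0559]
(640, 135) (269, 183) [138  76  43] [0.6474 0.1829 0.0583]
(630, 125) (263, 178) [197 183 164] [0.6272 0.1866 0.1291]
(650, 70) (275, 152) [182 167 147] [0.6168 0.1986 0.101 ]
```

View pics/m3.png

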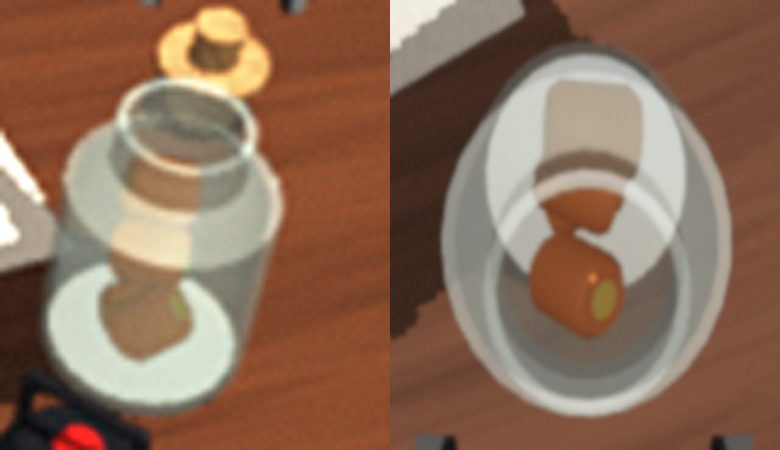

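```bash
cat >> h.py <<'E'
def tri(e1,d1,e2,d2):
    A=np.stack([d1,-d2],1);t=np.linalg.lstsq(A,e2-e1,rcond=None)[0];p,q=e1+t[0]*d1,e2+t[1]*d2;return (p+q)/2,np.linalg.norm(p-q)
E
python3 - <<'E'
from h import *
s=bot.read_state();c=cams.read_camera("wrist");sc=cams.read_camera("scene");tc=top()
def rw(u,v):
    a=fish(c,s,u,v,.2);b=fish(c,s,u,v,0.);return a,(b-a)/np.linalg.norm(b-a)
def rs(cc,u,v):
    a=cast(cc,u,v,.2);b=cast(cc,u,v,0.);return a,(b-a)/np.linalg.norm(b-a)
print(tri(*rw(277,152.7),*rs(sc,383.8,217)))
print(tri(*rw(277,152.7),*rs(sc,380,225)))
for n,cc,(a,b,w,h) in (("scene",sc,(180,350,90,80)),("top",tc,(150,150,80,100))):
    cv2.imwrite(f"pics/{n}z.png",cv2.resize(cc["color"][a:a+w,b:b+h,::-1],None,fx=6,fy=6,interpolation=cv2.INTER_CUBIC))
E
```

```text
(array([0.62298375, 0.19966623, 0.06233694]), np.float64(0.0031096143907295344))
(array([0.62474602, 0.19668568, 0.03969819]), np.float64(0.0019246450558912988))
```

View pics/scenez.png

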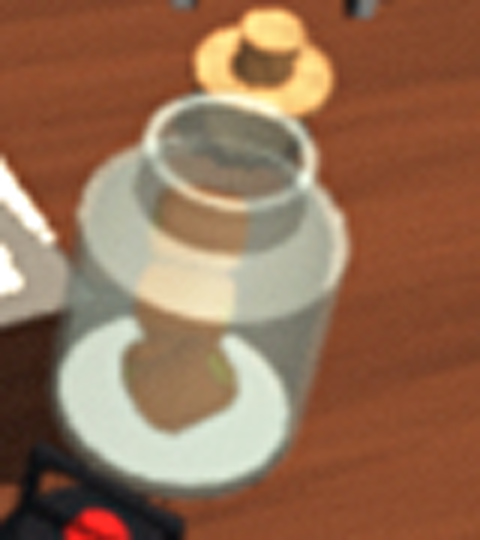

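View pics/topz.png

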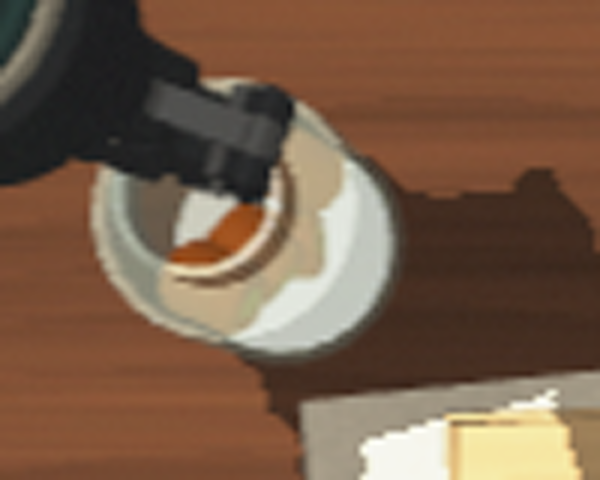

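All four chunks lie inside the jar body: triangulated heights are about 0.06 m or below, and nothing is in the neck. Next the stopper.

```bash
python3 - <<'E'
from h import *
plan([.5206,.279,.11],90)
E
```

```text
t 22.7 pos [0.6587 0.1834 0.1983] yang 71.5 tilt [-0.002 -0.   ] w 0.547 F [-0.1 -0.7 -0.3]
shift now-axes [5.37 1.56 2.95]
turn [-0.01 -0.02 -3.08]
shift goal-axes [4.6  3.19 2.94]
```

apply_moves:
  targets:
    - {"dx": 1, "dy": 0.3, "dz": 0, "wx": 0, "wy": 0, "wz": 0, "jaw": 0.55}
    - {"dx": 1, "dy": 0.3, "dz": 0, "wx": 0, "wy": 0, "wz": 0, "jaw": 0.55}
    - {"dx": 1, "dy": 0.3, "dz": 0, "wx": 0, "wy": 0, "wz": 0, "jaw": 0.55}
    - {"dx": 1, "dy": 0.3, "dz": 0.3, "wx": 0, "wy": 0, "wz": 0, "jaw": 0.55}
    - {"dx": 1, "dy": 0.3, "dz": 0.5, "wx": 0, "wy": 0, "wz": 0, "jaw": 0.55}

```text
time: 23.2
tool_pos: [0.5311, 0.2747, 0.1762]
tcp_rot: [0.505, 3.099, 0.002]
wrist_force: [-0.2, 0.3, -0.3]
width: 0.547
```

apply_moves:
  targets:
    - {"dx": 0.37, "dy": 0.06, "dz": 0.5, "wx": 0, "wy": 0, "wz": 0, "jaw": 0.55}
    - {"dx": 0, "dy": 0, "dz": 0.5, "wx": 0, "wy": 0, "wz": -1, "jaw": 0.55}
    - {"dx": 0, "dy": 0, "dz": 0.6, "wx": 0, "wy": 0, "wz": -1, "jaw": 0.55}
    - {"dx": 0, "dy": 0, "dz": 0.5, "wx": 0, "wy": 0, "wz": -1, "jaw": 0.55}
    - {"dx": 0, "dy": 0, "dz": 0, "wx": 0, "wy": 0, "wz": -0.08, "jaw": 0.55}

```text
time: 23.7
tool_pos: [0.5195, 0.2775, 0.109]
tcp_rot: [0.001, -3.136, 0.005]
wrist_force: [0.2, -0.7, -0.2]
width: 0.552
```

apply_moves:
  targets:
    - {"dx": 0, "dy": 0, "dz": 0, "wx": 0, "wy": 0, "wz": 0, "jaw": 0.55}
    - {"dx": 0, "dy": 0, "dz": 0, "wx": 0, "wy": 0, "wz": 0, "jaw": 0.55}

```text
time: 23.9
tool_pos: [0.5222, 0.2791, 0.1133]
tcp_rot: [0.003, 3.14, 0.001]
wrist_force: [0.4, 0.7, -0.0]
width: 0.55
```

```bash
python3 - <<'E'
from h import *
s=bot.read_state();look("w16");c=cams.read_camera("wrist")
cv2.imwrite("pics/w16c.png",cv2.resize(c["color"][140:310,190:360,::-1],None,fx=3.4,fy=3.4,interpolation=cv2.INTER_CUBIC))
plan([.5206,.279,.034],90)
# depth-based knob top centre
T=c["T_tool_cam"];Rt=R.from_rotvec(s["tcp_rot"]).as_matrix();o=Rt@T[:3,3]+s["tool_pos"];zc=Rt@T[:3,2]
Q=[]
for v in range(150,280):
  for u in range(230,320):
    w=fish(c,s,u,v,.05);p=o+(w-o)*c["range_z"][v,u]/np.dot(w-o,zc);Q.append(p)
Q=np.array(Q)
for lo,hi in((.048,.056),(.028,.035)):
  q=Q[(Q[:,2]>lo)&(Q[:,2]<hi)];print(len(q),q.mean(0).round(4),cv2.minEnclosingCircle((q[:,:2]*1000).astype(np.float32)))
E
```

```text
t 24.0 pos [0.5223 0.2792 0.1136] yang 89.9 tilt [0.002 0.001] w 0.556 F [-0.7 -1.7 -0. ]
shift now-axes [ 0.06 -0.01  2.65]
turn [ 0.01  0.02 -0.01]
shift goal-axes [ 0.06 -0.01  2.65]
950 [0.5186 0.2791 0.0514] ((519.1865844726562, 279.14727783203125), 12.031428337097168)
2662 [0.516  0.2788 0.0305] ((519.4638061523438, 278.8368225097656), 26.546539306640625)
```

View pics/w16c.png

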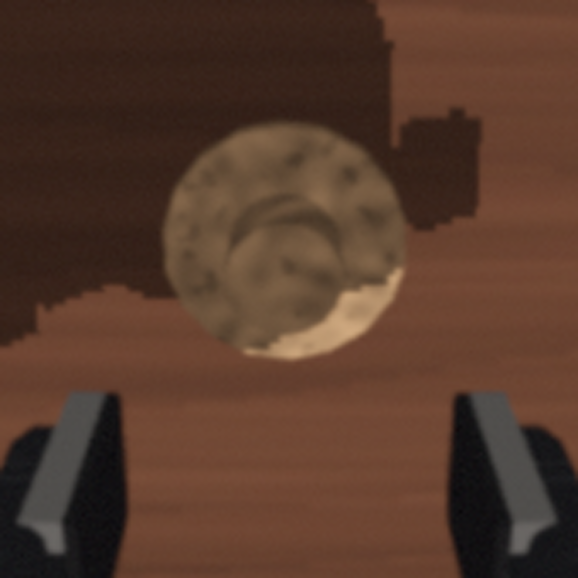

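apply_moves:
  targets:
    - {"dx": 0.07, "dy": 0, "dz": 0.9, "wx": 0, "wy": 0, "wz": 0, "jaw": 0.55}
    - {"dx": 0, "dy": 0, "dz": 0.9, "wx": 0, "wy": 0, "wz": 0, "jaw": 0.55}
    - {"dx": 0, "dy": 0, "dz": 0.5, "wx": 0, "wy": 0, "wz": 0, "jaw": 0.55}
    - {"dx": 0, "dy": 0, "dz": 0.25, "wx": 0, "wy": 0, "wz": 0, "jaw": 0.55}
    - {"dx": 0, "dy": 0, "dz": 0, "wx": 0, "wy": 0, "wz": 0, "jaw": 0.55}

```text
time: 24.5
tool_pos: [0.5188, 0.2787, 0.0353]
tcp_rot: [-0.001, -3.14, 0.001]
wrist_force: [-1.6, -0.1, -0.2]
width: 0.55
```

apply_moves:
  targets:
    - {"dx": 0, "dy": 0, "dz": 0, "wx": 0, "wy": 0, "wz": 0, "jaw": 0.55}
    - {"dx": 0, "dy": 0, "dz": 0, "wx": 0, "wy": 0, "wz": 0, "jaw": 0.15}
    - {"dx": 0, "dy": 0, "dz": 0, "wx": 0, "wy": 0, "wz": 0, "jaw": 0.15}
    - {"dx": 0, "dy": 0, "dz": 0, "wx": 0, "wy": 0, "wz": 0, "jaw": 0.15}
    - {"dx": 0, "dy": 0, "dz": 0, "wx": 0, "wy": 0, "wz": 0, "jaw": 0.15}
  newtons: 30

```text
time: 25.0
tool_pos: [0.5204, 0.2794, 0.0374]
tcp_rot: [0.0, 3.139, 0.002]
wrist_force: [-0.8, -0.2, 6.5]
width: 0.255
```

```bash
python3 - <<'E'
from h import *
plan([.653,.185,.21],90)
E
```

```text
t 25.0 pos [0.5204 0.2794 0.0374] yang 90.0 tilt [0.002 0.001] w 0.255 F [-0.8 -0.2  6.5]
shift now-axes [-4.43 -3.14 -5.75]
turn [ 0.01  0.02 -0.  ]
shift goal-axes [-4.42 -3.15 -5.75]
```

apply_moves:
  targets:
    - {"dx": 0, "dy": 0, "dz": -0.5, "wx": 0, "wy": 0, "wz": 0, "jaw": 0.15}
    - {"dx": 0, "dy": 0, "dz": -1, "wx": 0, "wy": 0, "wz": 0, "jaw": 0.15}
    - {"dx": 0, "dy": 0, "dz": -1, "wx": 0, "wy": 0, "wz": 0, "jaw": 0.15}
    - {"dx": 0, "dy": 0, "dz": -1, "wx": 0, "wy": 0, "wz": 0, "jaw": 0.15}
    - {"dx": 0, "dy": 0, "dz": -1, "wx": 0, "wy": 0, "wz": 0, "jaw": 0.15}

```text
time: 25.5
tool_pos: [0.5188, 0.2789, 0.1727]
tcp_rot: [-0.0, -3.141, 0.0]
wrist_force: [0.7, -0.1, -1.0]
width: 0.263
```

apply_moves:
  targets:
    - {"dx": 0, "dy": 0, "dz": -1, "wx": 0, "wy": 0, "wz": 0, "jaw": 0.15}
    - {"dx": 0, "dy": 0, "dz": -0.25, "wx": 0, "wy": 0, "wz": 0, "jaw": 0.15}
    - {"dx": 0, "dy": 0, "dz": 0, "wx": 0, "wy": 0, "wz": 0, "jaw": 0.15}
    - {"dx": 0, "dy": 0, "dz": 0, "wx": 0, "wy": 0, "wz": 0, "jaw": 0.15}

```text
time: 25.9
tool_pos: [0.5183, 0.2786, 0.207]
tcp_rot: [-0.0, -3.14, 0.002]
wrist_force: [-0.6, 0.5, -0.3]
width: 0.257
```

```bash
python3 - <<'E'
from h import *
plan([.653,.185,.21],90)
s=bot.read_state();look("w17");c=cams.read_camera("wrist")
a=cams.read_camera("scene")
cv2.imwrite("pics/s17.png",cv2.resize(a["color"][90:240,320:470,::-1],None,fx=4,fy=4,interpolation=cv2.INTER_CUBIC))
E
```

```text
t 25.9 pos [0.5183 0.2786 0.207 ] yang 90.0 tilt [-0.002 -0.001] w 0.257 F [-0.6  0.5 -0.3]
shift now-axes [-4.49 -3.12 -0.11]
turn [-0.01 -0.02 -0.  ]
shift goal-axes [-4.49 -3.12 -0.1 ]
```

View pics/w17.png

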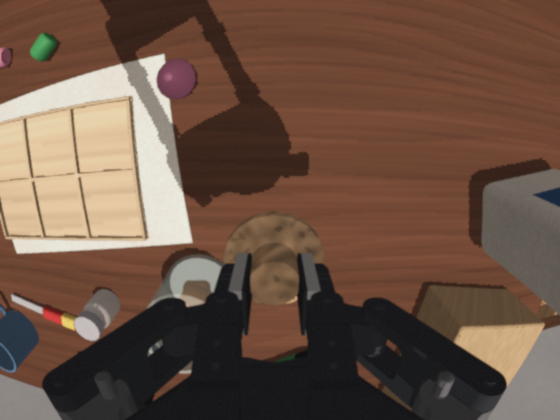

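View pics/s17.png

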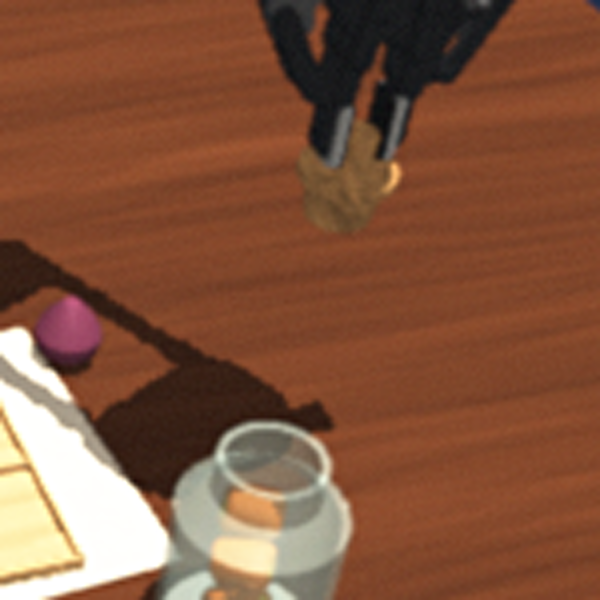

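Stopper held. Checking from depth whether it hangs straight, and where its centre is relative to the tool.

```bash
cat >> h.py <<'E'
def wcloud(box):
    s=bot.read_state();c=cams.read_camera("wrist");u0,u1,v0,v1=box
    v,u=np.mgrid[v0:v1,u0:u1];x,y=u-c["cx"],v-c["cy"];r=np.hypot(x,y)+1e-9;th=r/c["fx"]
    d=np.stack([np.tan(th)*x/r,np.tan(th)*y/r,np.ones_like(r)],-1)*c["range_z"][v,u][...,None]
    T=c["T_tool_cam"];Rt=R.from_rotvec(s["tcp_rot"]).as_matrix()
    pt=d@T[:3,:3].T+T[:3,3]            # tool frame
    return pt,pt@Rt.T+s["tool_pos"],c["color"][v,u]
E
python3 - <<'E'
from h import *
pt,pw,col=wcloud((220,328,205,305));s=bot.read_state()
h,e=np.histogram(pt[...,2],bins=np.arange(-.03,.04,.002));print([(round(a,3),int(b)) for a,b in zip(e,h) if b>20])
m=(pt[...,2]>-.005)&(pt[...,2]<.02)&(pt[...,0]<.03)
q=pt[m];A=np.c_[q[:,:2],np.ones(len(q))]
for _ in range(4):
    k=np.linalg.lstsq(A,q[:,2],rcond=None)[0];r=abs(q[:,2]-A@k);g=r<.0015;q,A=q[g],A[g]
print("flange plane",k.round(4),len(q),cv2.minEnclosingCircle((q[:,:2]*1000).astype(np.float32)))
q=pt[(pt[...,2]<-.008)&(abs(pt[...,1])<.009)];print("knob",len(q),q.mean(0).round(4),q[:,2].min(),np.percentile(q[:,0],[1,99]).round(4))
E
```

```text
[(np.float64(-0.03), 143), (np.float64(-0.028), 151), (np.float64(-0.026), 165), (np.float64(-0.024), 148), (np.float64(-0.022), 142), (np.float64(-0.02), 156), (np.float64(-0.018), 155), (np.float64(-0.016), 1587), (np.float64(-0.014), 481), (np.float64(-0.012), 232), (np.float64(-0.01), 181), (np.float64(-0.008), 169), (np.float64(-0.006), 149), (np.float64(-0.004), 88), (np.float64(-0.002), 74), (np.float64(0.0), 72), (np.float64(0.002), 71), (np.float64(0.004), 754), (np.float64(0.006), 2283), (np.float64(0.008), 123), (np.float64(0.01), 106), (np.float64(0.012), 34)]
flange plane [0.0286 0.0139 0.0059] 2655 ((3.508981943130493, 0.08877740055322647), 25.942087173461914)
knob 1794 [ 0.0042  0.0001 -0.0168] -0.14234172756879646 [-0.01    0.0781]
```

```bash
python3 - <<'E'
from h import *
pt,pw,col=wcloud((220,328,205,310))
q=pt[(pt[...,2]<-.0125)&(pt[...,2]>-.0175)&(abs(pt[...,1])<.0105)&(abs(pt[...,0])<.025)]
print("knob",np.percentile(q[:,0],[0.5,99.5]),np.percentile(q[:,1],[.5,99.5]),q.mean(0).round(4))
q=pt[(abs(pt[...,2]-.0062-.0286*pt[...,0])<.002)]
print("fl x",np.percentile(q[:,0],[.5,99.5]),"y",np.percentile(q[:,1],[.5,99.5]))
for y in(-.02,-.015,0,.015,.02):
  r=q[abs(q[:,1]-y)<.001]; 
  if len(r): print(y,r[:,0].min().round(4),r[:,0].max().round(4))
E
```

```text
knob [-0.01034874  0.01231256] [-0.01017208  0.01030598] [ 0.0016  0.0002 -0.0145]
fl x [-0.02303941  0.02698754] y [-0.02530288  0.0254246 ]
-0.02 0.0012 0.0185
-0.015 0.0066 0.0222
0 0.0122 0.0276
0.015 0.006 0.0227
0.02 0.0012 0.0183
```

apply_moves:
  targets:
    - {"dx": -1, "dy": -0.7, "dz": 0, "wx": 0, "wy": 0, "wz": 0, "jaw": 0.15}
    - {"dx": -1, "dy": -0.7, "dz": 0, "wx": 0, "wy": 0, "wz": 0, "jaw": 0.15}
    - {"dx": -1, "dy": -0.7, "dz": 0, "wx": 0, "wy": 0, "wz": 0, "jaw": 0.15}
    - {"dx": -1, "dy": -0.7, "dz": 0, "wx": 0, "wy": 0, "wz": 0, "jaw": 0.15}
    - {"dx": -0.53, "dy": -0.32, "dz": 0, "wx": 0, "wy": 0, "wz": 0, "jaw": 0.15}

```text
time: 26.65
tool_pos: [0.6569, 0.1833, 0.2074]
tcp_rot: [-0.003, -3.141, 0.001]
wrist_force: [-0.5, 0.2, -0.3]
width: 0.257
```

apply_moves:
  targets:
    - {"dx": 0, "dy": 0, "dz": 0.4, "wx": 0, "wy": 0, "wz": 0, "jaw": 0.15}
    - {"dx": 0, "dy": 0, "dz": 0.3, "wx": 0, "wy": 0, "wz": 0, "jaw": 0.15}
    - {"dx": 0, "dy": 0, "dz": 0.2, "wx": 0, "wy": 0, "wz": 0, "jaw": 0.15}
    - {"dx": 0, "dy": 0, "dz": 0, "wx": 0, "wy": 0, "wz": 0, "jaw": 0.15}
    - {"dx": 0, "dy": 0, "dz": 0, "wx": 0, "wy": 0, "wz": 0, "jaw": 0.15}

```text
time: 27.15
tool_pos: [0.6541, 0.1862, 0.1811]
tcp_rot: [0.002, -3.141, 0.0]
wrist_force: [-0.0, -0.3, -0.6]
width: 0.261
```

```bash
python3 - <<'E'
from h import *
plan([.6545,.185,.160],90)
a=cams.read_camera("scene")
cv2.imwrite("pics/s18.png",cv2.resize(a["color"][130:260,320:450,::-1],None,fx=4.5,fy=4.5,interpolation=cv2.INTER_CUBIC))
look("w18")
E
```

```text
t 27.15 pos [0.6541 0.1862 0.1811] yang 90.1 tilt [-0.001 -0.   ] w 0.261 F [-0.  -0.3 -0.6]
shift now-axes [-0.01 -0.04  0.7 ]
turn [-0.   -0.01  0.01]
shift goal-axes [-0.01 -0.04  0.7 ]
```

View pics/s18.png

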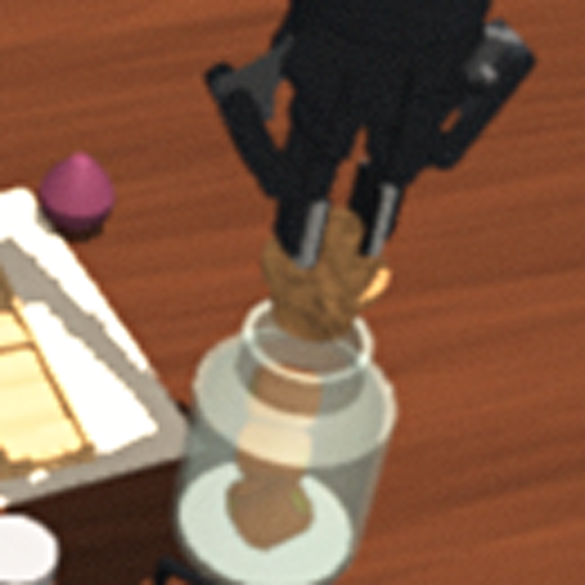

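View pics/w18.png

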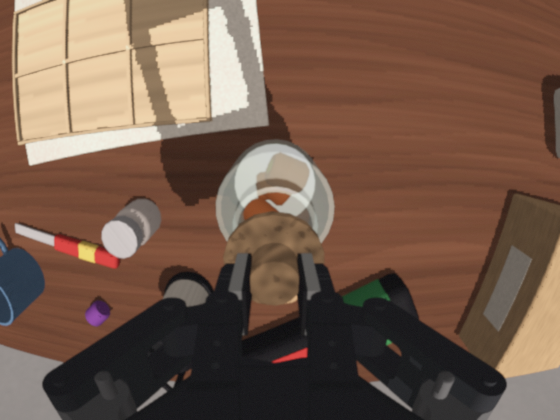

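apply_moves:
  targets:
    - {"dx": 0, "dy": -0.03, "dz": 0.25, "wx": 0, "wy": 0, "wz": 0, "jaw": 0.15}
    - {"dx": 0, "dy": 0, "dz": 0.25, "wx": 0, "wy": 0, "wz": 0, "jaw": 0.15}
    - {"dx": 0, "dy": 0, "dz": 0.2, "wx": 0, "wy": 0, "wz": 0, "jaw": 0.15}
    - {"dx": 0, "dy": 0, "dz": 0, "wx": 0, "wy": 0, "wz": 0, "jaw": 0.15}

```text
time: 27.65
tool_pos: [0.654, 0.1842, 0.1585]
tcp_rot: [-0.0, -3.139, 0.001]
wrist_force: [-0.6, -0.2, -0.7]
width: 0.254
```

apply_moves:
  targets:
    - {"dx": 0, "dy": 0, "dz": 0.15, "wx": 0, "wy": 0, "wz": 0, "jaw": 0.15}
    - {"dx": 0, "dy": 0, "dz": 0.15, "wx": 0, "wy": 0, "wz": 0, "jaw": 0.15}
    - {"dx": 0, "dy": 0, "dz": 0, "wx": 0, "wy": 0, "wz": 0, "jaw": 0.15}

```text
time: 27.95
tool_pos: [0.6547, 0.1843, 0.1505]
tcp_rot: [-0.0, -3.14, 0.001]
wrist_force: [-0.3, 0.2, -0.8]
width: 0.259
```

```bash
python3 - <<'E'
from h import *
plan([.6545,.185,.1435],90)
a=cams.read_camera("scene")
cv2.imwrite("pics/s19.png",cv2.resize(a["color"][130:260,320:450,::-1],None,fx=4.5,fy=4.5,interpolation=cv2.INTER_CUBIC))
E
```

```text
t 27.95 pos [0.6547 0.1843 0.1505] yang 90.0 tilt [-0.001 -0.   ] w 0.259 F [-0.3  0.2 -0.8]
shift now-axes [0.   0.02 0.23]
turn [-0.   -0.01 -0.  ]
shift goal-axes [0.01 0.02 0.23]
```

View pics/s19.png

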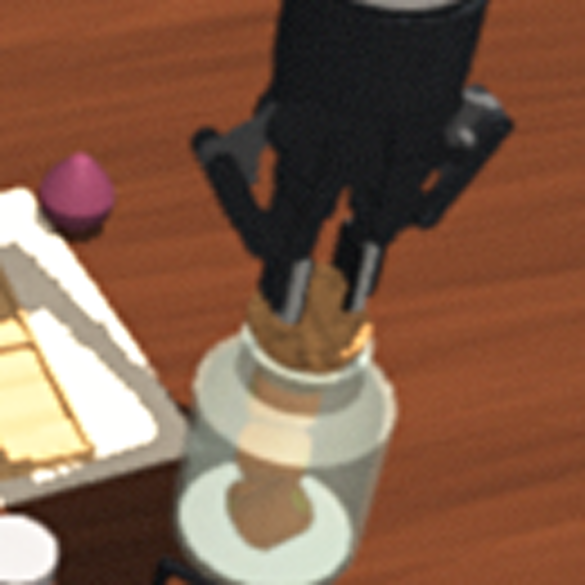

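The stopper is in the neck with no resistance. Lowering the last 7 mm.

apply_moves:
  targets:
    - {"dx": 0, "dy": 0.01, "dz": 0.1, "wx": 0, "wy": 0, "wz": 0, "jaw": 0.15}
    - {"dx": 0, "dy": 0, "dz": 0.1, "wx": 0, "wy": 0, "wz": 0, "jaw": 0.15}
    - {"dx": 0, "dy": 0, "dz": 0.03, "wx": 0, "wy": 0, "wz": 0, "jaw": 0.15}
    - {"dx": 0, "dy": 0, "dz": 0, "wx": 0, "wy": 0, "wz": 0, "jaw": 0.15}

```text
time: 28.4
tool_pos: [0.6549, 0.185, 0.1443]
tcp_rot: [0.0, -3.141, -0.0]
wrist_force: [-0.3, 1.3, -0.3]
width: 0.257
```

```bash
python3 - <<'E'
from h import *
plan([.6545,.185,.1435],90)
E
```

```text
t 28.4 pos [0.6549 0.185  0.1443] yang 90.0 tilt [-0.  0.] w 0.257 F [-0.3  1.3 -0.3]
shift now-axes [0.01 0.   0.03]
turn [ 0. -0.  0.]
shift goal-axes [0.01 0.   0.03]
```

apply_moves:
  targets:
    - {"dx": 0, "dy": 0, "dz": 0.03, "wx": 0, "wy": 0, "wz": 0, "jaw": 0.15}
    - {"dx": 0, "dy": 0, "dz": 0, "wx": 0, "wy": 0, "wz": 0, "jaw": 0.15}
    - {"dx": 0, "dy": 0, "dz": 0, "wx": 0, "wy": 0, "wz": 0, "jaw": 0.5}
    - {"dx": 0, "dy": 0, "dz": 0, "wx": 0, "wy": 0, "wz": 0, "jaw": 0.5}
    - {"dx": 0, "dy": 0, "dz": 0, "wx": 0, "wy": 0, "wz": 0, "jaw": 0.5}

```text
time: 28.9
tool_pos: [0.6553, 0.1846, 0.1437]
tcp_rot: [0.0, 3.141, -0.0]
wrist_force: [0.3, -0.3, 0.2]
width: 0.501
```

apply_moves:
  targets:
    - {"dx": 0, "dy": 0, "dz": -0.4, "wx": 0, "wy": 0, "wz": 0, "jaw": 0.5}
    - {"dx": 0, "dy": 0, "dz": -0.6, "wx": 0, "wy": 0, "wz": 0, "jaw": 0.7}
    - {"dx": 0, "dy": 0, "dz": -0.9, "wx": 0, "wy": 0, "wz": 0, "jaw": 1}
    - {"dx": 0, "dy": 0, "dz": 0, "wx": 0, "wy": 0, "wz": 0, "jaw": 1}
    - {"dx": 0, "dy": 0, "dz": 0, "wx": 0, "wy": 0, "wz": 0, "jaw": 1}

```text
time: 29.4
tool_pos: [0.6561, 0.1849, 0.2026]
tcp_rot: [0.0, 3.138, 0.001]
wrist_force: [-0.4, 0.7, -0.1]
width: 1.0
```

```bash
python3 - <<'E'
from h import *
plan([.653,.185,.111],90)
pt,pw,col=wcloud((200,340,140,260))
fl=pw[(pw[...,2]>.131)&(pw[...,2]<.143)];kn=pw[(pw[...,2]>.152)&(pw[...,2]<.166)]
A=np.c_[fl[:,:2],np.ones(len(fl))];k=np.linalg.lstsq(A,fl[:,2],rcond=None)[0]
print("flange",fl.mean(0).round(4),k.round(3),cv2.minEnclosingCircle((fl[:,:2]*1000).astype(np.float32)),np.percentile(fl[:,2],[5,50,95]).round(4))
print("knob",kn.mean(0).round(4),cv2.minEnclosingCircle((kn[:,:2]*1000).astype(np.float32)))
a=cams.read_camera("scene")["color"][170:270,340:440,::-1];b=cams.read_camera("wrist")["color"][110:260,200:350,::-1]
r=lambda i:cv2.resize(i,(395,395),interpolation=cv2.INTER_CUBIC)
cv2.imwrite("pics/m20.png",np.hstack([r(a),r(b)]))
E
```

```text
t 29.4 pos [0.6561 0.1849 0.2026] yang 90.0 tilt [0.003 0.001] w 1.0 F [-0.4  0.7 -0.1]
shift now-axes [0.11 0.   3.05]
turn [ 0.01  0.03 -0.  ]
shift goal-axes [0.1  0.   3.05]
flange [0.6494 0.1853 0.137 ] [ 0.021 -0.01   0.125] ((653.1737060546875, 185.02386474609375), 27.09733772277832) [0.1357 0.1371 0.1383]
knob [0.6522 0.1857 0.1578] ((653.2610473632812, 185.87347412109375), 12.138858795166016)
```

View pics/m20.png

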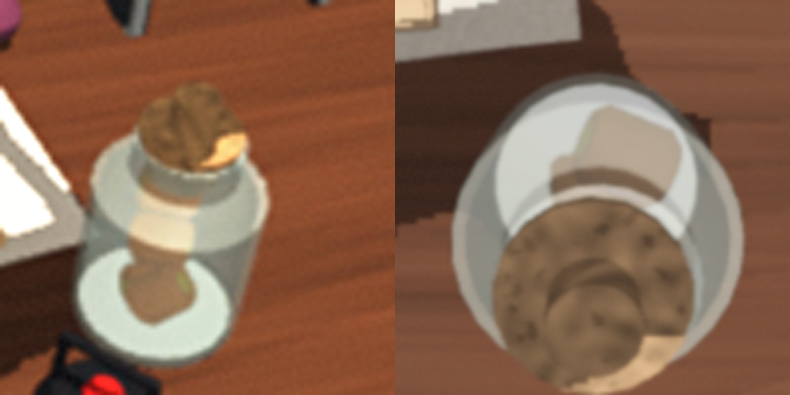

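The stopper is home: flange top at 0.137 and knob top at 0.158, as expected, with a tilt of about 1°. Now gripping the neck.

apply_moves:
  targets:
    - {"dx": 0.05, "dy": 0, "dz": 0.8, "wx": 0, "wy": 0, "wz": 0, "jaw": 1}
    - {"dx": 0, "dy": 0, "dz": 0.8, "wx": 0, "wy": 0, "wz": 0, "jaw": 1}
    - {"dx": 0, "dy": 0, "dz": 0.8, "wx": 0, "wy": 0, "wz": 0, "jaw": 1}
    - {"dx": 0, "dy": 0, "dz": 0.4, "wx": 0, "wy": 0, "wz": 0, "jaw": 1}
    - {"dx": 0, "dy": 0, "dz": 0.25, "wx": 0, "wy": 0, "wz": 0, "jaw": 1}

```text
time: 30.05
tool_pos: [0.6522, 0.1844, 0.1066]
tcp_rot: [-0.0, -3.138, 0.002]
wrist_force: [0.0, -0.2, -0.4]
width: 1.0
```

apply_moves:
  targets:
    - {"dx": 0, "dy": 0, "dz": 0.1, "wx": 0, "wy": 0, "wz": 0, "jaw": 1}
    - {"dx": 0, "dy": 0, "dz": 0, "wx": 0, "wy": 0, "wz": 0, "jaw": 1}

```text
time: 30.25
tool_pos: [0.654, 0.1849, 0.1064]
tcp_rot: [0.0, 3.141, 0.0]
wrist_force: [-0.0, 1.0, -0.4]
width: 1.005
```

```bash
python3 - <<'E'
from h import *
plan([.653,.185,.106],90)
a=cams.read_camera("scene")
cv2.imwrite("pics/s21.png",cv2.resize(a["color"][130:270,320:460,::-1],None,fx=4.2,fy=4.2,interpolation=cv2.INTER_CUBIC))
E
```

```text
t 30.25 pos [0.654  0.1849 0.1064] yang 90.0 tilt [0. 0.] w 1.005 F [-0.   1.  -0.4]
shift now-axes [0.03 0.   0.01]
turn [ 0.  0. -0.]
shift goal-axes [0.03 0.   0.01]
```

View pics/s21.png

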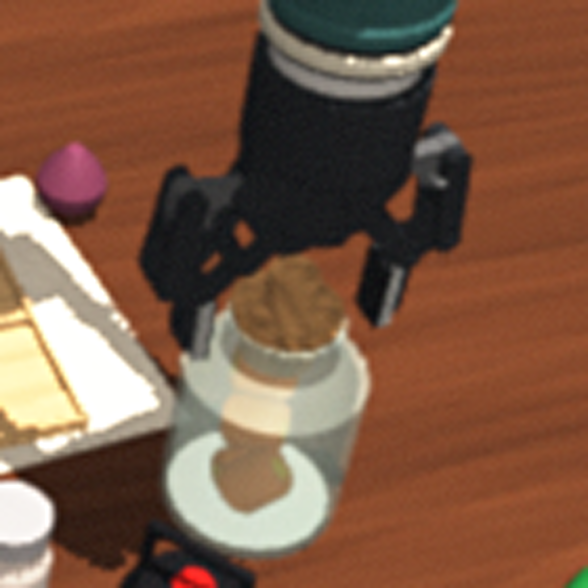

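apply_moves:
  targets:
    - {"dx": 0, "dy": 0, "dz": 0, "wx": 0, "wy": 0, "wz": 0, "jaw": 0.75}
    - {"dx": 0, "dy": 0, "dz": 0, "wx": 0, "wy": 0, "wz": 0, "jaw": 0.7}
    - {"dx": 0, "dy": 0, "dz": 0, "wx": 0, "wy": 0, "wz": 0, "jaw": 0.5}
    - {"dx": 0, "dy": 0, "dz": 0, "wx": 0, "wy": 0, "wz": 0, "jaw": 0.5}
    - {"dx": 0, "dy": 0, "dz": 0, "wx": 0, "wy": 0, "wz": 0, "jaw": 0.5}
  newtons: 45

```text
time: 30.8
tool_pos: [0.6546, 0.1854, 0.1079]
tcp_rot: [0.0, 3.139, 0.002]
wrist_force: [-1.2, 1.9, 5.1]
width: 0.646
```

apply_moves:
  targets:
    - {"dx": 0, "dy": 0, "dz": -0.2, "wx": 0, "wy": 0, "wz": 0, "jaw": 0.5}
    - {"dx": 0, "dy": 0, "dz": -0.3, "wx": 0, "wy": 0, "wz": 0, "jaw": 0.5}
    - {"dx": 0, "dy": 0, "dz": 0, "wx": 0, "wy": 0, "wz": 0, "jaw": 0.5}
    - {"dx": 0, "dy": 0, "dz": 0, "wx": 0, "wy": 0, "wz": 0, "jaw": 0.5}

```text
time: 31.2
tool_pos: [0.6535, 0.1846, 0.121]
tcp_rot: [-0.0, -3.141, 0.0]
wrist_force: [-0.0, 0.1, -3.7]
width: 0.645
```

```bash
python3 - <<'E'
from h import *
plan([.449,-.285,.20],90)
a=cams.read_camera("scene")
cv2.imwrite("pics/s22.png",cv2.resize(a["color"][130:270,320:460,::-1],None,fx=4.2,fy=4.2,interpolation=cv2.INTER_CUBIC))
E
```

```text
t 31.2 pos [0.6535 0.1846 0.121 ] yang 90.0 tilt [-0. -0.] w 0.645 F [-0.   0.1 -3.7]
shift now-axes [  6.81 -15.66  -2.63]
turn [-0. -0. -0.]
shift goal-axes [  6.82 -15.65  -2.63]
```

View pics/s22.png

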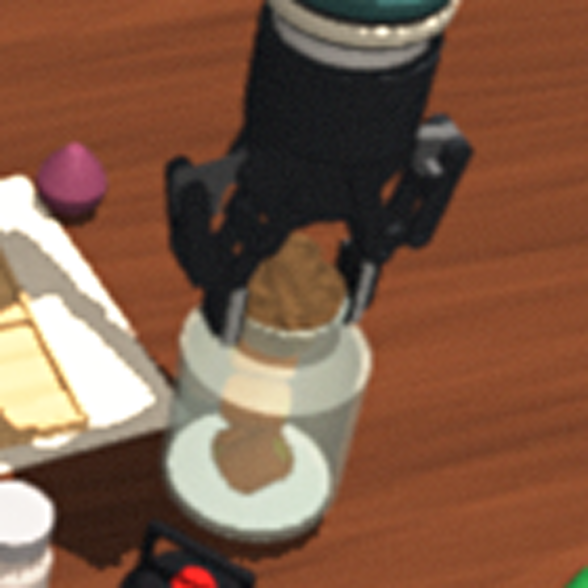

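apply_moves:
  targets:
    - {"dx": 0, "dy": 0, "dz": -0.4, "wx": 0, "wy": 0, "wz": 0, "jaw": 0.5}
    - {"dx": 0, "dy": 0, "dz": -0.7, "wx": 0, "wy": 0, "wz": 0, "jaw": 0.5}
    - {"dx": 0, "dy": 0, "dz": -0.8, "wx": 0, "wy": 0, "wz": 0, "jaw": 0.5}
    - {"dx": 0, "dy": 0, "dz": -0.8, "wx": 0, "wy": 0, "wz": 0, "jaw": 0.5}
    - {"dx": 0.05, "dy": -0.1, "dz": -0.5, "wx": 0, "wy": 0, "wz": 0, "jaw": 0.5}

```text
time: 31.75
tool_pos: [0.6532, 0.1822, 0.2202]
tcp_rot: [-0.0, 3.138, 0.001]
wrist_force: [0.9, 0.8, -4.1]
width: 0.64
```

apply_moves:
  targets:
    - {"dx": 0.1, "dy": -0.25, "dz": -0.1, "wx": 0, "wy": 0, "wz": 0, "jaw": 0.5}
    - {"dx": 0.15, "dy": -0.4, "dz": 0, "wx": 0, "wy": 0, "wz": 0, "jaw": 0.5}
    - {"dx": 0.25, "dy": -0.55, "dz": 0, "wx": 0, "wy": 0, "wz": 0, "jaw": 0.5}
    - {"dx": 0.3, "dy": -0.65, "dz": 0, "wx": 0, "wy": 0, "wz": 0, "jaw": 0.5}
    - {"dx": 0.3, "dy": -0.7, "dz": 0, "wx": 0, "wy": 0, "wz": 0, "jaw": 0.5}

```text
time: 32.25
tool_pos: [0.6171, 0.1031, 0.2184]
tcp_rot: [-0.0, -3.138, 0.001]
wrist_force: [-0.6, -0.9, -4.3]
width: 0.638
```

apply_moves:
  targets:
    - {"dx": 0.3, "dy": -0.7, "dz": 0, "wx": 0, "wy": 0, "wz": 0, "jaw": 0.5}
    - {"dx": 0.3, "dy": -0.7, "dz": 0, "wx": 0, "wy": 0, "wz": 0, "jaw": 0.5}
    - {"dx": 0.3, "dy": -0.7, "dz": 0, "wx": 0, "wy": 0, "wz": 0, "jaw": 0.5}
    - {"dx": 0.3, "dy": -0.7, "dz": 0, "wx": 0, "wy": 0, "wz": 0, "jaw": 0.5}
    - {"dx": 0.3, "dy": -0.7, "dz": 0, "wx": 0, "wy": 0, "wz": 0, "jaw": 0.5}

```text
time: 32.75
tool_pos: [0.5718, -0.002, 0.2189]
tcp_rot: [-0.002, -3.139, 0.001]
wrist_force: [0.0, -0.3, -4.6]
width: 0.643
```

apply_moves:
  targets:
    - {"dx": 0.3, "dy": -0.7, "dz": 0, "wx": 0, "wy": 0, "wz": 0, "jaw": 0.5}
    - {"dx": 0.3, "dy": -0.7, "dz": 0, "wx": 0, "wy": 0, "wz": 0, "jaw": 0.5}
    - {"dx": 0.3, "dy": -0.7, "dz": 0, "wx": 0, "wy": 0, "wz": 0, "jaw": 0.5}
    - {"dx": 0.3, "dy": -0.7, "dz": 0, "wx": 0, "wy": 0, "wz": 0, "jaw": 0.5}
    - {"dx": 0.3, "dy": -0.7, "dz": 0, "wx": 0, "wy": 0, "wz": 0, "jaw": 0.5}

```text
time: 33.25
tool_pos: [0.5266, -0.1065, 0.2189]
tcp_rot: [-0.002, -3.139, -0.0]
wrist_force: [0.7, -0.7, -3.8]
width: 0.641
```

```bash
python3 - <<'E'
from h import *
plan([.449,-.285,.22],90)
a=cams.read_camera("scene");cv2.imwrite("pics/s23.png",a["color"][:,:,::-1])
E
```

```text
t 33.25 pos [ 0.5266 -0.1065  0.2189] yang 89.9 tilt [-0.002  0.   ] w 0.641 F [ 0.7 -0.7 -3.8]
shift now-axes [ 2.58 -5.95 -0.03]
turn [ 0.   -0.02 -0.01]
shift goal-axes [ 2.59 -5.95 -0.04]
```

View pics/s23.png

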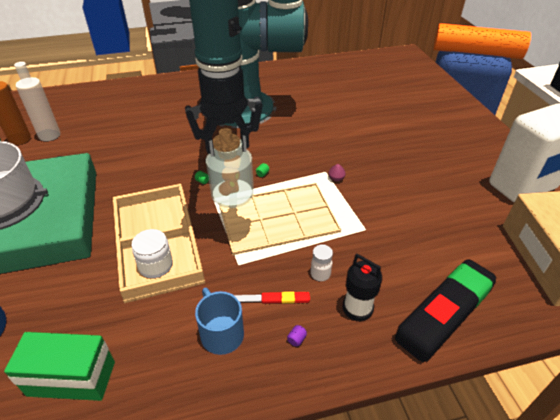

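```bash
python3 - <<'E'
from h import *
c=dict(np.load("top0.npz"));P=cloud(c)[180:325,365:462].reshape(-1,3)
f=P[(abs(P[:,2]-.008)<.004)&(P[:,0]<.52)&(P[:,0]>.36)]
print("floor",len(f),np.percentile(f[:,0],[1,99]),np.percentile(f[:,1],[1,99]))
w=P[(P[:,2]>.030)&(P[:,2]<.048)]
print("walls",cv2.minAreaRect((w[:,:2]*1000).astype(np.float32)))
E
```

```text
floor 3839 [0.38695639 0.51403263] [-0.35737537 -0.20568035]
walls ((519.7939453125, -279.68133544921875), (280.1753234863281, 160.69456481933594), 3.4164652824401855)
```

apply_moves:
  targets:
    - {"dx": 0.3, "dy": -0.7, "dz": 0, "wx": 0, "wy": 0, "wz": 0, "jaw": 0.5}
    - {"dx": 0.3, "dy": -0.7, "dz": 0, "wx": 0, "wy": 0, "wz": 0, "jaw": 0.5}
    - {"dx": 0.3, "dy": -0.7, "dz": 0, "wx": 0, "wy": 0, "wz": 0, "jaw": 0.5}
    - {"dx": 0.3, "dy": -0.7, "dz": 0, "wx": 0, "wy": 0, "wz": 0, "jaw": 0.5}
    - {"dx": 0.3, "dy": -0.7, "dz": 0, "wx": 0, "wy": 0, "wz": 0, "jaw": 0.5}

```text
time: 33.8
tool_pos: [0.4816, -0.2109, 0.219]
tcp_rot: [-0.002, -3.14, -0.001]
wrist_force: [0.4, -0.7, -4.3]
width: 0.643
```

apply_moves:
  targets:
    - {"dx": 0.3, "dy": -0.7, "dz": 0, "wx": 0, "wy": 0, "wz": 0, "jaw": 0.5}
    - {"dx": 0.3, "dy": -0.7, "dz": 0, "wx": 0, "wy": 0, "wz": 0, "jaw": 0.5}
    - {"dx": 0.2, "dy": -0.5, "dz": 0, "wx": 0, "wy": 0, "wz": 0, "jaw": 0.5}
    - {"dx": 0.15, "dy": -0.35, "dz": 0, "wx": 0, "wy": 0, "wz": 0, "jaw": 0.5}
    - {"dx": 0.05, "dy": -0.15, "dz": 0, "wx": 0, "wy": 0, "wz": 0, "jaw": 0.5}

```text
time: 34.3
tool_pos: [0.453, -0.2825, 0.2198]
tcp_rot: [-0.003, -3.141, -0.001]
wrist_force: [0.3, 0.4, -4.9]
width: 0.643
```

apply_moves:
  targets:
    - {"dx": 0, "dy": 0, "dz": 0, "wx": 0, "wy": 0, "wz": 0, "jaw": 0.5}
    - {"dx": 0, "dy": 0, "dz": 0, "wx": 0, "wy": 0, "wz": 0, "jaw": 0.5}

```text
time: 34.5
tool_pos: [0.4542, -0.2812, 0.2201]
tcp_rot: [-0.0, 3.142, 0.001]
wrist_force: [0.4, 0.9, -4.0]
width: 0.642
```

```bash
python3 - <<'E'
from h import *
plan([.4515,-.283,.117],90)
a=cams.read_camera("scene")
cv2.imwrite("pics/s24.png",cv2.resize(a["color"][100:310,90:290,::-1],None,fx=2.8,fy=2.8))
look("w24")
E
```

```text
t 34.5 pos [ 0.4542 -0.2812  0.2201] yang 90.0 tilt [0.    0.001] w 0.642 F [ 0.4  0.9 -4. ]
shift now-axes [ 0.09 -0.06  3.44]
turn [0.01 0.   0.  ]
shift goal-axes [ 0.09 -0.06  3.44]
```

View pics/s24.png

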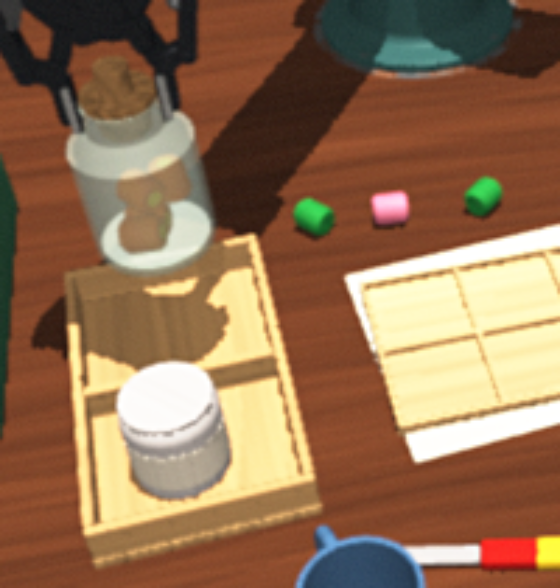

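View pics/w24.png

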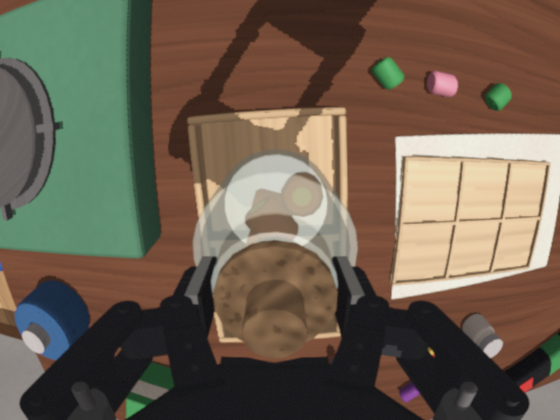

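Upright and centred over the empty half. Lowering gently.

apply_moves:
  targets:
    - {"dx": 0.08, "dy": -0.05, "dz": 0.4, "wx": 0, "wy": 0, "wz": 0, "jaw": 0.5}
    - {"dx": 0, "dy": 0, "dz": 0.6, "wx": 0, "wy": 0, "wz": 0, "jaw": 0.5}
    - {"dx": 0, "dy": 0, "dz": 0.6, "wx": 0, "wy": 0, "wz": 0, "jaw": 0.5}
    - {"dx": 0, "dy": 0, "dz": 0.5, "wx": 0, "wy": 0, "wz": 0, "jaw": 0.5}
    - {"dx": 0, "dy": 0, "dz": 0.4, "wx": 0, "wy": 0, "wz": 0, "jaw": 0.5}

```text
time: 35.1
tool_pos: [0.4511, -0.2825, 0.1432]
tcp_rot: [0.001, -3.14, -0.002]
wrist_force: [-0.3, -0.2, -4.7]
width: 0.641
```

apply_moves:
  targets:
    - {"dx": 0, "dy": 0, "dz": 0.3, "wx": 0, "wy": 0, "wz": 0, "jaw": 0.5}
    - {"dx": 0, "dy": 0, "dz": 0.2, "wx": 0, "wy": 0, "wz": 0, "jaw": 0.5}
    - {"dx": 0, "dy": 0, "dz": 0.1, "wx": 0, "wy": 0, "wz": 0, "jaw": 0.5}
    - {"dx": 0, "dy": 0, "dz": 0.1, "wx": 0, "wy": 0, "wz": 0, "jaw": 0.5}
    - {"dx": 0, "dy": 0, "dz": 0, "wx": 0, "wy": 0, "wz": 0, "jaw": 0.5}

```text
time: 35.6
tool_pos: [0.4518, -0.2833, 0.1243]
tcp_rot: [0.0, 3.141, -0.0]
wrist_force: [-0.8, -0.5, -4.9]
width: 0.641
```

```bash
python3 - <<'E'
from h import *
plan([.4515,-.283,.116],90)
E
```

```text
t 35.6 pos [ 0.4518 -0.2833  0.1243] yang 90.0 tilt [ 0. -0.] w 0.641 F [-0.8 -0.5 -4.9]
shift now-axes [0.01 0.01 0.28]
turn [-0.  0. -0.]
shift goal-axes [0.01 0.01 0.28]
```

apply_moves:
  targets:
    - {"dx": 0, "dy": 0, "dz": 0.06, "wx": 0, "wy": 0, "wz": 0, "jaw": 0.5}
    - {"dx": 0, "dy": 0, "dz": 0.06, "wx": 0, "wy": 0, "wz": 0, "jaw": 0.5}
    - {"dx": 0, "dy": 0, "dz": 0.06, "wx": 0, "wy": 0, "wz": 0, "jaw": 0.5}
    - {"dx": 0, "dy": 0, "dz": 0, "wx": 0, "wy": 0, "wz": 0, "jaw": 0.5}
    - {"dx": 0, "dy": 0, "dz": 0, "wx": 0, "wy": 0, "wz": 0, "jaw": 0.5}

```text
time: 36.1
tool_pos: [0.4517, -0.2832, 0.1187]
tcp_rot: [-0.0, -3.142, -0.0]
wrist_force: [0.3, 1.0, -3.9]
width: 0.64
```

apply_moves:
  targets:
    - {"dx": 0, "dy": 0, "dz": 0.04, "wx": 0, "wy": 0, "wz": 0, "jaw": 0.5}
    - {"dx": 0, "dy": 0, "dz": 0.03, "wx": 0, "wy": 0, "wz": 0, "jaw": 0.5}
    - {"dx": 0, "dy": 0, "dz": 0, "wx": 0, "wy": 0, "wz": 0, "jaw": 0.5}

```text
time: 36.4
tool_pos: [0.4516, -0.2831, 0.1165]
tcp_rot: [-0.0, -3.141, -0.0]
wrist_force: [0.6, -0.5, -4.2]
width: 0.64
```

apply_moves:
  targets:
    - {"dx": 0, "dy": 0, "dz": 0.04, "wx": 0, "wy": 0, "wz": 0, "jaw": 0.5}
    - {"dx": 0, "dy": 0, "dz": 0, "wx": 0, "wy": 0, "wz": 0, "jaw": 0.5}

```text
time: 36.6
tool_pos: [0.452, -0.2832, 0.1159]
tcp_rot: [0.0, 3.141, -0.0]
wrist_force: [-0.8, 0.5, -1.0]
width: 0.64
```

apply_moves:
  targets:
    - {"dx": 0, "dy": 0, "dz": 0.03, "wx": 0, "wy": 0, "wz": 0, "jaw": 0.5}
    - {"dx": 0, "dy": 0, "dz": 0, "wx": 0, "wy": 0, "wz": 0, "jaw": 0.5}

```text
time: 36.8
tool_pos: [0.4523, -0.2833, 0.1159]
tcp_rot: [0.0, 3.14, -0.0]
wrist_force: [-1.7, 3.0, 5.0]
width: 0.642
```

Floor contact confirmed: the vertical force went from -4 N to +5 N and TCP z stopped falling. Releasing.

apply_moves:
  targets:
    - {"dx": 0, "dy": 0, "dz": -0.02, "wx": 0, "wy": 0, "wz": 0, "jaw": 0.75}
    - {"dx": 0, "dy": 0, "dz": 0, "wx": 0, "wy": 0, "wz": 0, "jaw": 1}
    - {"dx": 0, "dy": 0, "dz": 0, "wx": 0, "wy": 0, "wz": 0, "jaw": 1}
    - {"dx": 0, "dy": 0, "dz": 0, "wx": 0, "wy": 0, "wz": 0, "jaw": 1}

```text
time: 37.2
tool_pos: [0.4518, -0.2833, 0.1152]
tcp_rot: [0.0, 3.141, -0.0]
wrist_force: [-1.3, -0.5, -0.1]
width: 1.001
```

apply_moves:
  targets:
    - {"dx": 0, "dy": 0, "dz": -0.4, "wx": 0, "wy": 0, "wz": 0, "jaw": 1}
    - {"dx": 0, "dy": 0, "dz": -0.8, "wx": 0, "wy": 0, "wz": 0, "jaw": 1}
    - {"dx": 0, "dy": 0, "dz": -1, "wx": 0, "wy": 0, "wz": 0, "jaw": 1}
    - {"dx": 0, "dy": 0, "dz": -1, "wx": 0, "wy": 0, "wz": 0, "jaw": 1}
    - {"dx": 0, "dy": 0, "dz": -0.5, "wx": 0, "wy": 0, "wz": 0, "jaw": 1}

```text
time: 37.7
tool_pos: [0.4532, -0.2842, 0.2303]
tcp_rot: [0.0, 3.137, -0.005]
wrist_force: [0.2, -0.7, 0.7]
width: 0.999
```

apply_moves:
  targets:
    - {"dx": 0, "dy": 0, "dz": 0, "wx": 0, "wy": 0, "wz": 0, "jaw": 1}
    - {"dx": 0, "dy": 0, "dz": 0, "wx": 0, "wy": 0, "wz": 0, "jaw": 1}
    - {"dx": 0, "dy": 0, "dz": 0, "wx": 0, "wy": 0, "wz": 0, "jaw": 1}

```text
time: 38.0
tool_pos: [0.4507, -0.2825, 0.2242]
tcp_rot: [-0.0, -3.139, -0.003]
wrist_force: [0.3, -0.2, -0.7]
width: 1.0
```

```bash
python3 - <<'E'
from h import *
plan()
pt,pw,col=wcloud((180,360,130,300))
fl=pw[(pw[...,2]>.139)&(pw[...,2]<.151)];kn=pw[(pw[...,2]>.160)&(pw[...,2]<.174)]
print("fl",len(fl),fl.mean(0).round(4),cv2.minEnclosingCircle((fl[:,:2]*1000).astype(np.float32)),np.percentile(fl[:,2],[5,50,95]).round(4))
A=np.c_[fl[:,:2],np.ones(len(fl))];print("slope",np.linalg.lstsq(A,fl[:,2],rcond=None)[0].round(3))
print("kn",len(kn),kn.mean(0).round(4),cv2.minEnclosingCircle((kn[:,:2]*1000).astype(np.float32)))
a=cams.read_camera("scene")["color"][:,:,::-1]
cv2.imwrite("pics/s25.png",a);cv2.imwrite("pics/s25c.png",cv2.resize(a[110:310,90:290],None,fx=3,fy=3))
E
```

```text
t 38.0 pos [ 0.4507 -0.2825  0.2242] yang 90.0 tilt [-0.003  0.002] w 1.0 F [ 0.3 -0.2 -0.7]
fl 2778 [ 0.4474 -0.2817  0.1447] ((450.63958740234375, -281.81201171875), 27.61156463623047) [0.1434 0.1448 0.146 ]
slope [0.009 0.001 0.141]
kn 985 [ 0.4505 -0.2815  0.1655] ((451.4678955078125, -281.3531494140625), 12.015350341796875)
```

View pics/s25.png

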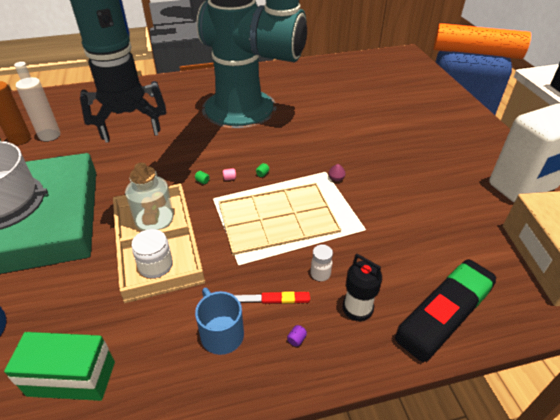

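View pics/s25c.png

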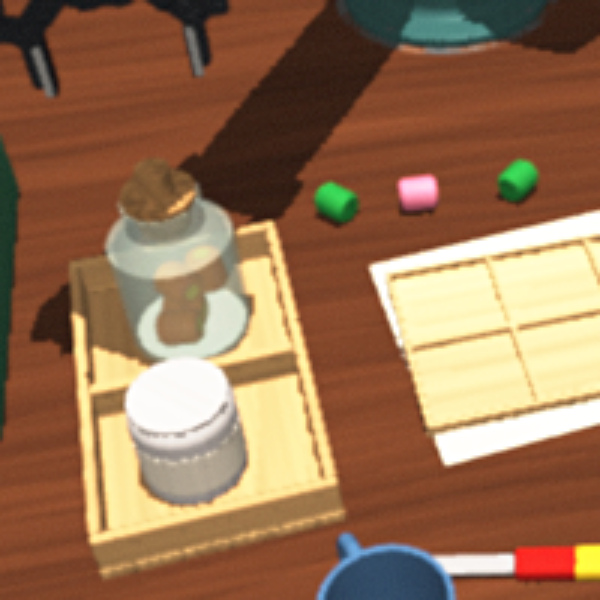

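The jar stands in the empty half. Its flange top is at 0.1448, matching floor height plus 0.137, and it is level. The tray is empty, the bystanders are in place, and the gripper is clear.

```bash
python3 - <<'E'
from h import *
print(job.finish_job())
E
```

```text
the job is handed in; nothing more can be done
None
```

All four carrot chunks in the tray went into the jar. I then set the stopper in the neck, stood the closed jar in the crate's empty half, and handed the job in at about 38 s. No verdict was reported.

**Chunks:** The first three stacked into a column inside the jar. I dropped the fourth off-centre and the stack collapsed. The heights I could measure inside the jar were about 0.06 m or below, and the tray was empty afterwards. I did not count all four individually through the glass at the end.

**Stopper:** The flange top measured 0.1448 m, against 0.145 m expected with the jar on the crate floor. It was within about 0.5° of level.

**Jar in the crate:** It stands upright about 2 mm from the centre I measured for the empty half. I lowered it until it just touched the floor, with the force reading about 5 N.

**Surroundings:** The gripper was clear of everything at hand-in. The bystanders look unmoved in the scene picture; I did not measure their positions.

No check failed. The camera views disagreed by up to 3 mm on the jar's position, which did not affect the fit.

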